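Unlatch the used filter cartridge and move it to the steriliser carrier

TASK

Take the used filter cartridge out of the air sampler: press down the orange tab at its foot until the hidden latch lets go and the cartridge springs up, then lift it out, stand it upright on the green mat and let go of it. Then take it again across its other pair of sides and set it gently, upright and fully down, between the cheeks of the aluminium carrier, and let go. Leave the dishes, the bottle and the burner where they are.

Things in the scene. Friction and masses are not known exactly. Their poses are not given: they have to be found in the camera images.
- cartridge_centre (a point): Loose filter cartridge, 0.3 kg: white box, blue top band, 40 mm thick (own x) x 56 mm wide (y), 90 mm tall, on a grey foot 52 (x) x 56 (y) x 8 mm high. Point: its centre, 45 mm above its underside and below its top; z up. Broad faces (normal to x) show pleats, narrow ones are plain; same either way round. Starts locked in the sampler, axes parallel to the sampler's.
- sampler: Fixed grey air sampler; origin on the bench under the bay centre; x points away from the orange tab, z up. Two cheeks 142 mm high (inner faces y = +-29.5 mm, 6 mm thick, |x| under 20 mm) cover the narrow faces of the cartridge: in the bay, hold it across its broad faces (40 mm). Corner guides to 76 mm high at |x| 27.5 to 33.5, |y| over 20 mm. Control box 54 mm high at x = 77 to 133 mm.
- bay (a point): Centre of the sampler's cartridge bay, at the height of the locked cartridge's underside, 34 mm above the bench (locked cartridge: centre 79 mm, top 124 mm above the bench). Axes as the sampler's. The cartridge must be lifted straight up until its underside is over 145 mm above the bench before it moves sideways.
- tab_top (a point): Centre of the top of the orange release tab (32 mm along the sampler's x by 44 mm along its y), on the sampler's -x side, 86 mm from the bay centre and 27 mm above the bench. Press it straight down from above: it drops about 15 mm to its stop and springs back when let go.
- latch (a joint): Rotation of the spring latch worked by the orange tab (rad): 0 at rest, 0.24 at the stop. Pressing takes about 3 N at first and 6 N at the stop, at the tab's centre. Its steel hook, hidden at the cartridge's foot, lets go between 0.05 and 0.2 rad; pulling on the cartridge does not open it.
- ejector (a joint): Height of the sprung plate under the cartridge (m): 0 to 0.002 while it is locked, 0.018 when it has sprung up. The cartridge is then 18 mm higher (centre 97 mm, top 142 mm above the bench), and the hook closes beneath its foot, so it stays up when the tab is let go.
- mat: Fixed green mat, 160 mm (x) by 160 mm (y), 3 mm thick; origin at the centre of its underside, on the bench. Standing on it, the cartridge's centre is 48 mm above the bench.
- carrier: Fixed aluminium carrier, base 120 (x) x 100 mm (y), floor 6 mm thick; origin on the bench under its bay centre, z up. Two cheeks (inner faces x = +-29 mm, |y| under 22 mm) rise to 92 mm, then flare out up to 104 mm; they face the cartridge's broad faces, 3 mm off its foot, with no room for fingers. Lips 14 mm high at |y| 33 to 37 mm leave 5 mm at each end of the foot.
- carrier_bay (a point): Centre of the carrier's bay floor, 6 mm above the bench, axes as the carrier's. The cartridge goes here with its y parallel to the carrier's y, either way round, held across its narrow faces (56 mm). Seated: its centre is 51 mm and its top 96 mm above the bench.
- dishes: Bystander: loose stack of three closed culture dishes, 90 mm across, 45 mm high; origin at the centre of its underside. Leave alone.
- bottle: Bystander: loose amber bottle, 60 mm across, 120 mm high; origin at the centre of its underside. Leave alone.
- burner: Bystander: loose burner with a yellow foot 90 mm across, 115 mm high; origin at the centre of its underside. Leave alone.
Not all that is in view belongs to the job. There is more than one size of the carrier; the one meant has the size given above.

How it is judged:
By the outcome, as a careful person would: the job done as asked, in the order asked, and still so for the second after the job is handed in, with the robot touching nothing.
It also fails if it takes over 72 s, if anything falls off the work surface, if the arm or the gripper's body presses on something with over 40 N, if the wrist force passes 120 N, or if a joint passes its speed limit or range.

ROBOT

A 6-joint arm with a two-finger parallel gripper is mounted at the origin on the work surface. World frame = base frame: x ahead of the robot, y to its left, z up, the work surface at z = 0. Lengths are in m, angles in degrees, forces in N, time in s.
With the tool pointing down it reaches from about 0.35 to 0.875 m from the base axis. Payload 4.2 kg.
Tool frame: the origin (TCP) lies between the finger pads; the fingertips stand 14 mm ahead of it and the grasp point (between the pads) lies 5 mm behind it; x points along the fingers, y is the direction in which the jaws open and shut, and the axes are right-handed (so a half turn about x gives the same grasp; the last joint's range is limited). The gripper opens to 87 mm and grips with 3 to 60 N. Pads are 19 mm wide; open, the fingers measure 117 mm over their backs; the gripper's body (75 mm by 190 mm) begins 51 mm behind the grasp point.
Start: joints at [-56.517, 22.042, 0.453, 0, -68.411, -14.817], TCP at [0.2, -0.592, 0.237] pointing down, gripper open.
Joint ranges: [-179.83, 179.83], [-69.29, 118.12], [-61.27, 80.66], [-181.25, 117.63], [-171.15, -9.14], [-177.46, 177.46]. Speed limits (degrees/s): [159.86, 159.86, 180, 180, 180, 180].

INTERFACE

Orientations are given as a 3x3 rotation matrix whose columns are the frame's x, y, z axes.
In Python, from station import r, imaging, job gives the robot as it stands. The module is installed in compiled form; this text tells all that it offers.
- The arm moves only by the tool apply_moves, never from a script. Its arguments are lists of equal length, an entry for each row: "xyz": the shift along the tool's x, y, z in m, a list of three; "twist": the turn about the tool's x in degrees; "claw": the opening, from 0 (shut) to 1 (fully open). A call has 1 to 12 rows; each row shifts and turns the pose as measured when the row begins, along the tool's axes as they then stand; what a row does not reach is not made up. A row lasts 1/10 s, in which the tool goes at most 50 mm and 8.59 degrees, less where a joint would pass 70% of its speed; a pose out of reach is approached as far as the arm can. A call is refused whole if a number of a shift passes 0.05 or a number of a turn 8.59, either way. A call with a gripper value outside its range is refused whole. The fingers move at their own pace and stop on an object; the grip force is fixed at half the most. Time passes only in rows, so rows that do not move let the fingers close. It gives the time, the measured TCP pose, the force and the opening at its end, in the units of the state.
- r.sense(): the state, without advancing time (a new reading comes with each control period).
- imaging.capture(name): name is "scene" or "top" or "wrist"; returns a dict with "pixels" (384x512x3 uint8, red, green, blue), "mtx" (3x3 intrinsics, pixels), "distortion" ([k1, k2, p1, p2, k3] as OpenCV has them; the pictures are not rectified), "view" (4x4, takes a point from world to camera coordinates). Camera axes: x right, y down, z forward; pixel columns grow to the right and rows downward; lengths in m; the calibration is good to about 2 mm. A picture is of the moment at which its call begins. There is no depth.
- job.finish_job(): hands the job in, once; it reports no verdict.
Trained networks look in a picture, given as the dict that the camera call returned (one of the last four; its "shot" number tells which), for a name from the list of things; names that differ only in an ending like _2 or _b are one class to them, and where a whole thing is asked for, a point or a joint stands for the part that bears it (a point fixed in the world has none). Each returns a list of dicts, best first, with "p" (0 to 1); they miss things now and then, are a little off and sometimes report something else, mostly with a low value. They report only what shows in the picture. A call takes as long as a camera call. They do not tell look-alikes from the thing itself.
- imaging.regions_of(query, picture): "mask" (384x512 bool, what is visible of it) and "centre" ([column, row] in pixels, amid what is visible of it).
The state is a dict: "time_s": time; "joints": joint angles; "joint_velocities": joint speeds; "effort": joint torques, N m; "tcp_pos": TCP position; "ee_rot": TCP orientation; "wrist_force": force on the tool from outside, world axes, zero at the start; "moment": the same for the moment, N m; "gripper_width": opening from 0.0 (shut) to 1.0 (fully open).
Only numpy, scipy, OpenCV 4.12 (cv2) and the standard library are available. Lean on these libraries where they do the work, as an engineer would, in place of code of your own. Each camera call takes 0.05 s, during which the arm holds its last target.

## Working session

There is one attempt and no reset: what is moved stays moved. The work goes in short steps, Python scripts to look and compute and a tool call to move; the robot and the scene stay as the last step left them, time stands still between calls to the robot, and variables do not carry over. Pictures are saved under pics/ and viewed, and the job is handed in when it is done.

Besides the shell and the picture viewer there is one more tool, called in YAML: its name, and indented under it one key for each argument. apply_moves: Moves the arm, as the interface text tells. Its arguments: {"type":"object","properties":{"xyz":{"type":"array","items":{"type":"array","items":{"type":"number"}}},"twist":{"type":"array","items":{"type":"number"}},"claw":{"type":"array","items":{"type":"number"}}},"required":["xyz","twist","claw"]}

```bash
mkdir -p pics
cat > h.py <<'E'
import numpy as np, cv2
from station import r, imaging, job
def cap(n,fn=None):
    p=imaging.capture(n)
    if fn: cv2.imwrite('pics/'+fn+'.png',cv2.cvtColor(p['pixels'],cv2.COLOR_RGB2BGR))
    return p
def ray(p,uv):
    q=cv2.undistortPoints(np.array(uv,float).reshape(-1,1,2),p['mtx'],np.array(p['distortion'])).reshape(-1,2)
    V=np.array(p['view']);R=V[:3,:3];t=V[:3,3];c=-R.T@t
    d=np.c_[q,np.ones(len(q))]@R
    return c,d
def onz(p,uv,z):
    c,d=ray(p,uv); return c+d*((z-c[2])/d[:,2])[:,None]
def proj(p,X):
    V=np.array(p['view']); rv,_=cv2.Rodrigues(V[:3,:3])
    return cv2.projectPoints(np.array(X,float).reshape(-1,1,3),rv,V[:3,3],p['mtx'],np.array(p['distortion']))[0].reshape(-1,2)
E
python3 - <<'E'
from h import *
s=r.sense();print({k:np.round(v,3).tolist() for k,v in s.items()})
for n in ['scene','top','wrist']:
    p=cap(n,n+'0')
    V=np.array(p['view']);print(n,'cam at',np.round(-V[:3,:3].T@V[:3,3],3),'fwd',np.round(V[2,:3],2))
    for q in ['cartridge_centre','sampler','tab_top','mat','carrier','dishes','bottle','burner']:
        print(q,[(round(d['p'],2),np.round(d['centre']).tolist(),int(d['mask'].sum())) for d in imaging.regions_of(q,p)])
E
```

```text
{'time_s': 0.0, 'joints': [-56.517, 22.09, 0.378, -0.028, -68.41, -14.814], 'joint_velocities': [-0.075, -0.094, 0.004, 0.039, 0.091, -0.076], 'effort': [-0.0, -39.067, 18.741, 4.22, 0.011, -0.0], 'tcp_pos': [0.2, -0.592, 0.235], 'ee_rot': [[-0.001, -0.32, 0.947], [0.002, 0.947, 0.32], [-1.0, 0.002, -0.0]], 'wrist_force': [-0.332, 0.402, -0.093], 'moment': [-0.041, 0.04, 0.026], 'gripper_width': 0.999}
scene cam at [1.051 0.185 0.907] fwd [-0.47 -0.25 -0.85]
cartridge_centre [(0.67, [390.0, 216.0], 898)]
sampler [(0.61, [367.0, 245.0], 2701)]
tab_top [(0.45, [407.0, 205.0], 13)]
mat [(0.71, [270.0, 208.0], 3449)]
carrier [(0.8, [150.0, 212.0], 992), (0.62, [148.0, 132.0], 2320), (0.61, [200.0, 173.0], 1642)]
dishes [(0.82, [294.0, 157.0], 976)]
bottle [(0.56, [198.0, 245.0], 869)]
burner [(0.72, [292.0, 295.0], 1353), (0.62, [202.0, 176.0], 1543)]
top cam at [ 0.397 -0.07   1.092] fwd [ 0.17  0.   -0.99]
cartridge_centre [(0.55, [112.0, 218.0], 455), (0.52, [326.0, 201.0], 1885), (0.23, [116.0, 253.0], 460)]
sampler [(0.58, [134.0, 205.0], 3290)]
tab_top [(0.79, [118.0, 252.0], 430)]
mat [(0.65, [236.0, 198.0], 4002)]
carrier [(0.94, [345.0, 138.0], 910), (0.9, [324.0, 201.0], 1872), (0.83, [411.0, 216.0], 3754)]
dishes [(0.69, [239.0, 262.0], 1148), (0.59, [238.0, 198.0], 3977)]
bottle [(0.71, [278.0, 121.0], 665), (0.31, [324.0, 197.0], 1976)]
burner [(0.84, [185.0, 124.0], 1012)]
wrist cam at [ 0.124 -0.618  0.385] fwd [ 0.28  0.09 -0.96]
cartridge_centre []
sampler []
tab_top []
mat []
carrier []
dishes []
bottle []
burner []
```

```bash
python3 -c "
import cv2
for n in ['scene0','top0']:
    i=cv2.imread(f'pics/{n}.png')
    print(i.shape)
    c=i[80:330,90:450]
    cv2.imwrite(f'pics/{n}z.png',cv2.resize(c,None,fx=2.2,fy=2.2,interpolation=cv2.INTER_CUBIC))
"
```

```text
(384, 512, 3)
(384, 512, 3)
```

View pics/scene0z.png

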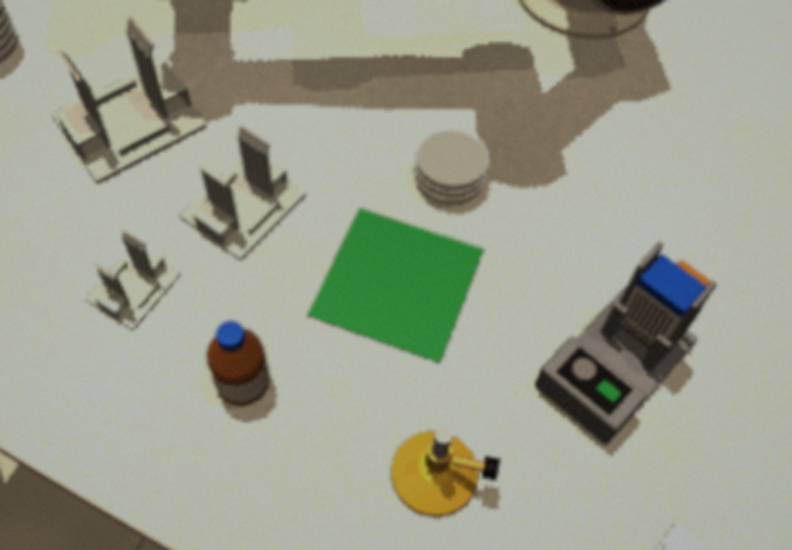

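View pics/top0z.png

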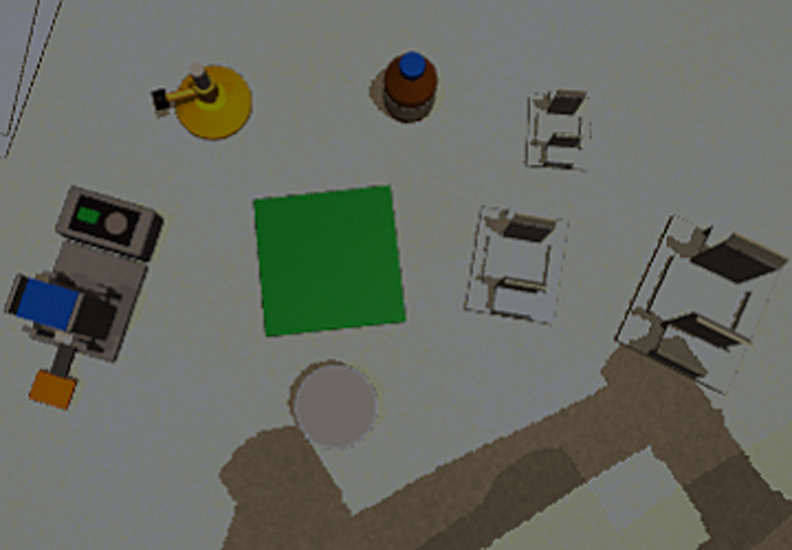

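The scene picture (crop) and the top picture (crop) agree. The sampler is at top pixel (134,205) with its tab at (118,252), and the mat is at (236,198). There are three carriers; the middle one at (324,201) looks like 120x100. I'll zoom in to fit it precisely.

```bash
python3 -c "
import cv2
t=cv2.imread('pics/top0.png');s=cv2.imread('pics/scene0.png')
def z(i,x,y,w,h,f,n):
    c=cv2.convertScaleAbs(i[y:y+h,x:x+w],alpha=1.3)
    cv2.imwrite(f'pics/{n}.png',cv2.resize(c,None,fx=f,fy=f,interpolation=cv2.INTER_CUBIC))
z(t,85,155,90,120,5,'ztS'); z(t,290,165,70,70,8,'ztC'); z(s,320,180,110,110,5,'zsS'); z(s,165,130,70,75,8,'zsC')
"
python3 - <<'E'
from h import *
p=cap('top')
m=imaging.regions_of('mat',p)[0]['mask']
g=p['pixels'].astype(int); gm=((g[...,1]>g[...,0]*1.6)&(g[...,1]>g[...,2]*1.6)&(np.indices(m.shape)[1]>190)&(np.indices(m.shape)[1]<290)).astype(np.uint8)
ys,xs=np.nonzero(gm);P=onz(p,np.c_[xs,ys],0.003)[:,:2]
print('mat',cv2.minAreaRect((P*1000).astype(np.float32)))
for q,z in [('burner',.0),('dishes',.045),('bottle',.06),('tab_top',.027)]:
    for d in imaging.regions_of(q,p)[:2]: print(q,d['p'],onz(p,[d['centre']],z).round(3))
p=cap('scene')
g=p['pixels'].astype(int); gm=((g[...,1]>g[...,0]*1.6)&(g[...,1]>g[...,2]*1.6)&(np.indices(m.shape)[1]>190)&(np.indices(m.shape)[1]<320)).astype(np.uint8)
ys,xs=np.nonzero(gm);P=onz(p,np.c_[xs,ys],0.003)[:,:2]
print('mat',cv2.minAreaRect((P*1000).astype(np.float32)))
E
```

```text
mat ((570.1334838867188, -18.995620727539062), (158.66409301757812, 159.24560546875), 6.363266944885254)
burner 0.64 [[0.757 0.12  0.   ]]
dishes 0.84 [[ 0.41  -0.02   0.045]]
dishes 0.5 [[0.548 0.23  0.045]]
bottle 0.72 [[ 0.75  -0.104  0.06 ]]
tab_top 0.63 [[0.432 0.264 0.027]]
mat ((571.3150024414062, -16.964378356933594), (156.02047729492188, 156.5557403564453), 6.3431782722473145)
```

View pics/ztS.png

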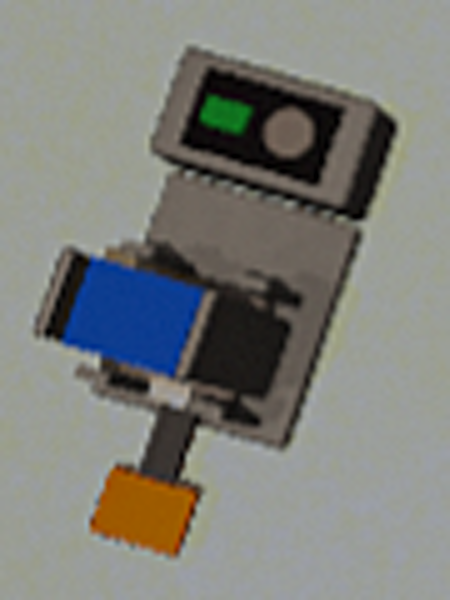

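View pics/zsS.png

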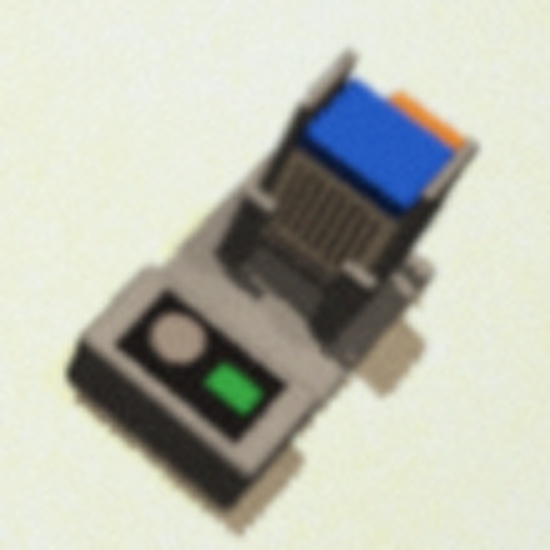

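View pics/ztC.png

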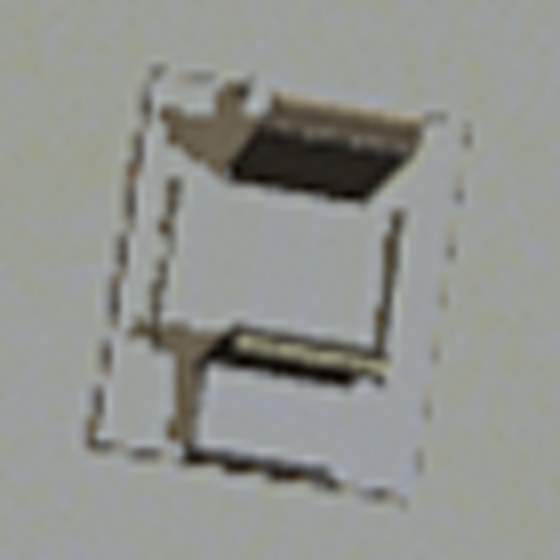

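View pics/zsC.png

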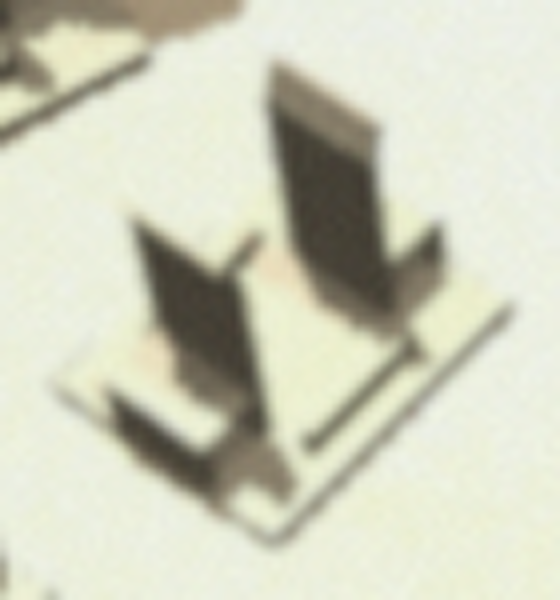

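```bash
cat > fit.py <<'E'
from h import *
from scipy.optimize import least_squares
P={'t':cap('top'),'s':cap('scene')}
def U(off,f,c): return [off[0]+(c[0]+.5)/f-.5, off[1]+(c[1]+.5)/f-.5]
def W(pose,X):
    x,y,a=pose[:3];c,s=np.cos(a),np.sin(a);X=np.array(X,float)
    return np.c_[x+c*X[:,0]-s*X[:,1],y+s*X[:,0]+c*X[:,1],X[:,2]]
def fit(obs,x0,hasw=False):
    def f(v):
        o=[]
        for k in 'ts':
            q=[b for b in obs if b[0]==k]
            if not q: continue
            X=[[b[2][0]/1e3,(b[2][1] if not isinstance(b[2][1],str) else (v[3]*1e3 if b[2][1]=='w' else -v[3]*1e3))/1e3,b[2][2]/1e3] for b in q]
            o.append(proj(P[k],W(v,X))-np.array([b[1] for b in q]))
        return np.concatenate(o).ravel()
    s=least_squares(f,x0,loss='soft_l1',f_scale=0.7)
    return s.x,f(s.x).reshape(-1,2)
tS=lambda c:U((85,155),5,c); sS=lambda c:U((320,180),5,c); tC=lambda c:U((290,165),8,c); sC=lambda c:U((165,130),8,c)
S=[('t',tS(c),X) for c,X in [((115,465),(-70,22,27)),((203,488),(-70,-22,27)),((180,557),(-102,-22,27)),((90,530),(-102,22,27)),
 ((190,45),(133,'w',54)),((372,100),(133,'-w',54)),((342,212),(77,'-w',54)),((155,158),(77,'w',54)),((90,258),(20,28,124)),((62,342),(-20,28,124)),((218,293),(20,-35.5,142)),((190,380),(-20,-35.5,142))]]
S+=[('s',sS(c),X) for c,X in [((352,80),(-20,-28,124)),((405,213),(20,28,124)),((305,130),(20,-28,124)),((162,268),(77,'-w',54)),((75,350),(133,'-w',54)),((240,465),(133,'w',54))]]
C=[('t',tC(c),X) for c,X in [((150,70),(60,50,6)),((465,118),(60,-50,6)),((405,498),(-60,-50,6)),((92,447),(-60,50,6)),((230,178),(29,22,6)),((365,200),(29,-22,6))]]
C+=[('s',sC(c),X) for c,X in [((275,542),(60,50,3)),((512,308),(-60,50,3)),((57,388),(60,-50,6))]]
if __name__=='__main__':
    for nm,o,x0 in [('S',S,[.51,.25,-.25,.04]),('C',C,[.57,-.2,-.1])]:
        for sel in ['ts','t','s']:
            v,e=fit([b for b in o if b[0] in sel],x0)
            print(nm,sel,v[:2].round(4),np.degrees(v[2]).round(2),v[3:],'rms',np.sqrt((e**2).mean()).round(2))
            if sel=='ts': print(e.round(1).tolist())
E
python3 fit.py
```

```text
S ts [0.5055 0.2545] -16.32 [0.04492808] rms 0.88
[[-0.5, 0.3], [-0.7, 0.9], [-0.6, 0.1], [-0.1, 0.3], [0.3, 0.1], [-0.8, -0.7], [-2.2, -1.2], [-0.4, -0.7], [0.9, -0.2], [0.2, 0.2], [0.0, -0.3], [-0.5, 0.0], [-1.0, -0.5], [-1.0, -0.7], [-1.7, 0.4], [-1.0, -1.5], [1.5, -2.2], [0.1, 0.8]]
S t [0.5053 0.2536] -16.51 [0.04665713] rms 0.55
S s [0.506  0.2565] -16.46 [0.04266753] rms 1.01
C ts [ 0.565  -0.2329] -9.63 [] rms 0.52
[[-0.2, -0.0], [-0.3, 0.5], [0.7, -0.1], [-0.1, -0.5], [-1.0, 0.2], [-0.5, 0.3], [-0.3, 0.3], [-0.3, -0.3], [-1.1, -0.7]]
C t [ 0.5652 -0.2336] -9.78 [] rms 0.43
C s [ 0.565  -0.2313] -9.49 [] rms 0.42
```

The fits are consistent: sampler at (0.5055, 0.2545) with yaw −16.4°, middle carrier at (0.565, −0.233) with yaw −9.7°. The carrier's 120x100 size is confirmed to about 0.5 px. Starting the move towards the tab.

apply_moves:
  xyz:
    - [-0.008,0.0128,0.0373]
    - [-0.008,0.0128,0.0373]
    - [-0.008,0.0128,0.0373]
    - [-0.008,0.0128,0.0373]
    - [-0.008,0.0128,0.0373]
    - [-0.008,0.0128,0.0373]
    - [-0.008,0.0128,0.0373]
    - [-0.008,0.0128,0.0373]
    - [0,0.041,0.0139]
    - [0,0.041,0.0139]
    - [0,0.041,0.0139]
    - [0,0.041,0.0139]
  twist: [0,0,0,0,0,0,0,0,0,0,0,0]
  claw: [0,0,0,0,0,0,0,0,0,0,0,0]

```text
time_s: 3.0
tcp_pos: [0.4617, -0.218, 0.3007]
ee_rot: [[0.0, -0.311, 0.95], [0.0, 0.95, 0.311], [-1.0, 0.0, 0.0]]
wrist_force: [0.4, -0.7, -0.1]
gripper_width: 0.031
```

```bash
cat >> h.py <<'E'
def to(xyz,psi,axis_y=True):
    s=r.sense();R=np.array(s['ee_rot']);p=np.array(s['tcp_pos'])
    cur=np.degrees(np.arctan2(R[1,1],R[0,1]))
    tw=-((psi-cur+180)%360-180)
    print('t',round(s['time_s'],2),'tcp',p.round(4),'psi',cur.round(2),'down',R[:,0].round(3),'F',np.round(s['wrist_force'],1),'M',np.round(s['moment'],2),'w',round(s['gripper_width'],3),'j',np.round(s['joints']).tolist())
    print('tool delta',(R.T@(np.array(xyz)-p)).round(4),'twist',tw.round(2))
def samp(x,y,z,pose=(.5055,.2545,-16.4)):
    a=np.radians(pose[2]);return [pose[0]+np.cos(a)*x-np.sin(a)*y,pose[1]+np.sin(a)*x+np.cos(a)*y,z]
E
python3 - <<'E'
from h import *
to(samp(-.086,0,.2),73.6)
E
```

```text
t 3.0 tcp [ 0.4617 -0.218   0.3007] psi 108.11 down [ 0.  0. -1.] F [ 0.4 -0.7 -0.1] M [ 0.05 -0.11  0.02] w 0.031 j [-7.0, 8.0, -9.0, -0.0, -73.0, -65.0]
tool delta [0.1008 0.4842 0.1176] twist 34.51
```

apply_moves:
  xyz:
    - [0,0.044,0.0107]
    - [0,0.044,0.0107]
    - [0,0.044,0.0107]
    - [0,0.044,0.0107]
    - [0,0.044,0.0107]
    - [0,0.044,0.0107]
    - [0,0.044,0.0107]
    - [0,0.044,0.0107]
    - [0,0.044,0.0107]
    - [0,0.044,0.0107]
    - [0,0.03,0.0085]
  twist: [0,0,0,0,0,0,0,0,0,0,0]
  claw: [0,0,0,0,0,0,0,0,0,0,0]

```text
time_s: 4.1
tcp_pos: [0.4199, 0.285, 0.3052]
ee_rot: [[0.01, -0.314, 0.949], [0.005, 0.95, 0.314], [-1.0, 0.002, 0.011]]
wrist_force: [-0.6, -0.6, 0.9]
gripper_width: 0.005
```

apply_moves:
  xyz:
    - [0.02,0,0]
    - [0.02,0,0]
    - [0.02,0,0]
    - [0.01,0,0]
    - [0,0,0]
  twist: [8.5,8.5,8.5,8.5,0]
  claw: [0,0,0,0,0]

```text
time_s: 4.6
tcp_pos: [0.4201, 0.2917, 0.2332]
ee_rot: [[0.012, 0.279, 0.96], [0.008, 0.96, -0.279], [-1.0, 0.011, 0.01]]
wrist_force: [-1.0, -0.3, 0.5]
gripper_width: 0.002
```

```bash
python3 - <<'E'
from h import *
to(samp(-.086,0,.2),73.6)
cap('wrist','w1');cap('top','t1')
p=cap('scene','s1')
E
python3 -c "
import cv2
i=cv2.imread('pics/s1.png');cv2.imwrite('pics/s1z.png',cv2.resize(i[100:300,300:512],None,fx=3,fy=3))"
```

```text
t 4.6 tcp [0.4201 0.2917 0.2332] psi 73.81 down [ 0.012  0.008 -1.   ] F [-1.  -0.3  0.5] M [-0.1   0.   -0.01] w 0.002 j [53.0, 11.0, -16.0, 0.0, -62.0, -160.0]
tool delta [ 0.0332 -0.012   0.006 ] twist 0.21
```

View pics/w1.png

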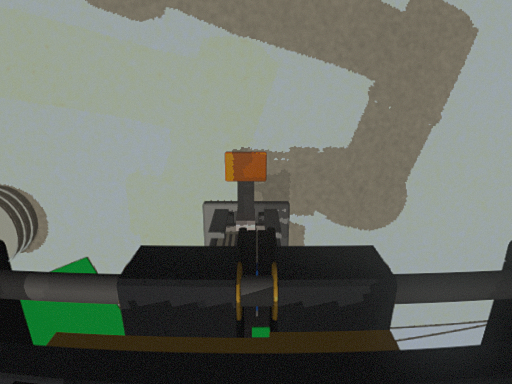

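View pics/s1z.png

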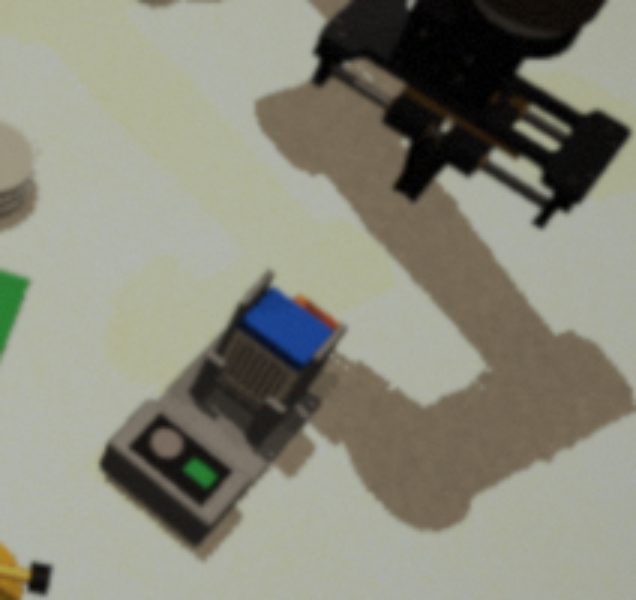

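The wrist view shows the tab at (246,166), directly behind the fingers. The scene view confirms that the gripper's long side runs across the tab, parallel to the sampler's y.

Run:
```python
from h import *
p=cap('wrist')
g=p['pixels'].astype(int);m=(g[...,0]>150)&(g[...,2]<60)&(g[...,1]<150)&(np.indices(g.shape[:2])[0]<195)
m|=(g[...,0]>90)&(g[...,2]<40)&(np.indices(g.shape[:2])[0]<190)
ys,xs=np.nonzero(m);P=onz(p,np.c_[xs,ys],.027)
print(len(xs),cv2.minAreaRect((P[:,:2]*1000).astype(np.float32)), 'model',samp(-.086,0,.027))
to(samp(-.086,0,.05),73.6)
```

```text
1117 ((422.6285095214844, 281.3475036621094), (42.680545806884766, 31.41606330871582), 72.4301528930664) model [np.float64(0.422998998189555), np.float64(0.2787813652884874), 0.027]
t 4.8 tcp [0.4212 0.2926 0.2356] psi 73.94 down [ 0.016  0.011 -1.   ] F [ 0.3 -0.4 -0.2] M [-0.04  0.02 -0.  ] w 0.007 j [53.0, 11.0, -16.0, 0.0, -62.0, -159.0]
tool delta [ 0.1855 -0.0156  0.0033] twist 0.34
```

apply_moves:
  xyz:
    - [0,-0.0145,0.003]
    - [0.04,0,0]
    - [0.04,0,0]
    - [0.04,0,0]
    - [0.03,0,0]
    - [0.02,0,0]
    - [0,0,0]
  twist: [0,0,0,0,0,0,0]
  claw: [0,0,0,0,0,0,0]

```text
time_s: 5.5
tcp_pos: [0.4276, 0.2794, 0.0688]
ee_rot: [[0.028, 0.269, 0.963], [0.024, 0.963, -0.27], [-0.999, 0.031, 0.021]]
wrist_force: [0.5, -0.4, 0.2]
gripper_width: 0.005
```

Run:
```python
from h import *
to([.423,.280,.041],73.6)
```

```text
t 5.5 tcp [0.4276 0.2794 0.0688] psi 74.39 down [ 0.028  0.024 -0.999] F [ 0.5 -0.4  0.2] M [-0.19  0.07 -0.03] w 0.005 j [52.0, 21.0, -29.0, 1.0, -37.0, -158.0]
tool delta [ 0.0277 -0.0015 -0.0052] twist 0.79
```

apply_moves:
  xyz:
    - [0.012,-0.0015,-0.0045]
    - [0.009,0,0]
    - [0.005,0,0]
    - [0.004,0,0]
    - [0.004,0,0]
    - [0,0,0]
  twist: [0,0,0,0,0,0]
  claw: [0,0,0,0,0,0]

```text
time_s: 6.1
tcp_pos: [0.4272, 0.2819, 0.0399]
ee_rot: [[0.036, 0.266, 0.963], [0.032, 0.963, -0.267], [-0.999, 0.04, 0.026]]
wrist_force: [-0.9, -0.4, 1.5]
gripper_width: 0.004
```

Run:
```python
from h import *
to([.423,.280,.028],73.6)
```

```text
t 6.1 tcp [0.4272 0.2819 0.0399] psi 74.56 down [ 0.036  0.032 -0.999] F [-0.9 -0.4  1.5] M [-0.31  0.32 -0.03] w 0.004 j [52.0, 24.0, -31.0, 1.0, -32.0, -158.0]
tool delta [ 0.0116 -0.0035 -0.0039] twist 0.96
```

apply_moves:
  xyz:
    - [0.005,-0.001,-0.003]
    - [0.005,0,-0.001]
    - [0.005,0,0]
    - [0.003,0,0]
    - [0,0,0]
  twist: [0,0,0,0,0]
  claw: [0,0,0,0,0]

```text
time_s: 6.6
tcp_pos: [0.4253, 0.2834, 0.0289]
ee_rot: [[0.041, 0.262, 0.964], [0.033, 0.964, -0.263], [-0.999, 0.043, 0.031]]
wrist_force: [-2.9, -2.7, 7.2]
gripper_width: 0.006
```

```bash
python3 - <<'E'
from h import *
to([.423,.280,.026],73.6)
cap('top','t2');p=cap('scene','s2')
E
python3 -c "
import cv2
i=cv2.imread('pics/s2.png');a=cv2.resize(i[170:290,300:440],None,fx=4,fy=4)
cv2.imwrite('pics/s2z.png',a)"
```

```text
t 6.6 tcp [0.4253 0.2834 0.0289] psi 74.81 down [ 0.041  0.033 -0.999] F [-2.9 -2.7  7.2] M [-0.63  0.72 -0.03] w 0.006 j [52.0, 25.0, -32.0, 1.0, -30.0, -159.0]
tool delta [ 0.0027 -0.004  -0.0014] twist 1.21
```

View pics/s2z.png

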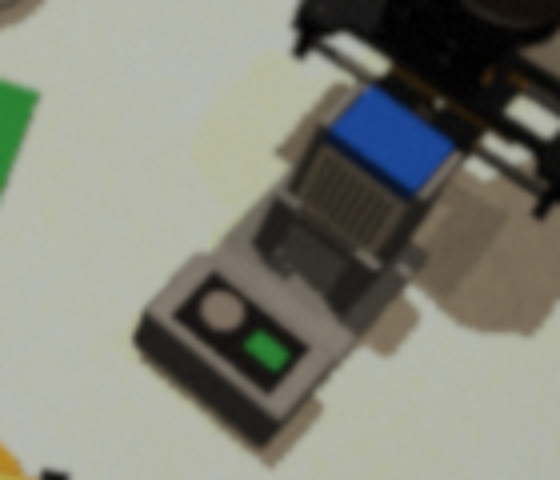

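The cartridge's blue top is now level with the cheek tops, with its corner at about (393,192) against (390,196) before, so it has sprung. I'll check this by projection, then retreat straight up.

Run:
```python
from h import *
p=cap('scene')
for z in (.124,.142): print(z,proj(p,[samp(-.02,-.028,z),samp(.02,-.028,z),samp(.02,.028,z)]).round(1).tolist())
g=p['pixels'].astype(int);m=(g[...,2]>120)&(g[...,0]<80)
ys,xs=np.nonzero(m);k=xs>330;pts=np.c_[xs,ys][k]
print(len(pts),cv2.boxPoints(cv2.minAreaRect(pts.astype(np.int32))).round(1).tolist())
```

```text
0.124 [[389.0, 195.1], [378.9, 206.0], [399.6, 221.5]]
0.142 [[391.3, 190.9], [381.1, 201.9], [402.2, 217.6]]
361 [[383.1000061035156, 202.1999969482422], [391.3999938964844, 190.8000030517578], [412.3999938964844, 206.0], [404.1000061035156, 217.5]]
```

apply_moves:
  xyz:
    - [-0.01,0,0]
    - [-0.03,0,0]
    - [-0.04,0,0]
    - [-0.04,0,0]
    - [-0.04,0,0]
    - [-0.04,0,0]
    - [-0.02,0,0]
    - [0,0,0]
  twist: [0,0,0,0,0,0,0,0]
  claw: [0,0,0,0,0.5,1,1,1]

```text
time_s: 7.55
tcp_pos: [0.4161, 0.2761, 0.26]
ee_rot: [[0.046, 0.261, 0.964], [0.039, 0.964, -0.263], [-0.998, 0.05, 0.035]]
wrist_force: [0.1, -0.0, -0.4]
gripper_width: 0.285
```

Run:
```python
from h import *
to(samp(0,0,.22),163.6)
p=cap('scene','s3')
g=p['pixels'].astype(int);m=(g[...,2]>120)&(g[...,0]<80)
ys,xs=np.nonzero(m);k=xs>330;pts=np.c_[xs,ys][k]
print(len(pts),cv2.boxPoints(cv2.minAreaRect(pts.astype(np.int32))).round(1).tolist())
for z in (.124,.142): print(z,proj(p,[samp(-.02,-.028,z),samp(.02,-.028,z),samp(.02,.028,z),samp(-.02,.028,z)]).round(1).tolist())
p=cap('wrist','w3')
```

```text
t 7.55 tcp [0.4161 0.2761 0.26  ] psi 74.86 down [ 0.046  0.039 -0.998] F [ 0.1 -0.  -0.4] M [-0.06  0.07  0.  ] w 0.285 j [53.0, 7.0, -17.0, 1.0, -63.0, -158.0]
tool delta [0.0433 0.0005 0.0905] twist -88.74
353 [[383.29998779296875, 202.0], [391.79998779296875, 190.60000610351562], [412.29998779296875, 206.0], [403.79998779296875, 217.3000030517578]]
0.124 [[389.0, 195.1], [378.9, 206.0], [399.6, 221.5], [409.6, 210.2]]
0.142 [[391.3, 190.9], [381.1, 201.9], [402.2, 217.6], [412.2, 206.1]]
```

View pics/w3.png

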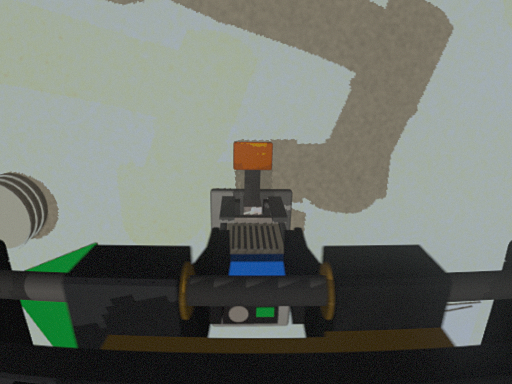

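The cartridge stays up: its top sits at the predicted 142 mm pixels, and the tab has been released. The tool's tilt is drifting, now at 3.5°, so I'll find out what drives it, starting with still rows while the gripper opens.

apply_moves:
  xyz:
    - [0,0,0]
    - [0,0,0]
    - [0,0,0]
    - [0,0,0]
    - [0,0,0]
    - [0,0,0]
  twist: [0,0,0,0,0,0]
  claw: [1,1,1,1,1,1]

```text
time_s: 8.25
tcp_pos: [0.413, 0.2732, 0.2498]
ee_rot: [[0.033, 0.263, 0.964], [0.025, 0.964, -0.264], [-0.999, 0.032, 0.025]]
wrist_force: [0.4, 0.0, 0.7]
gripper_width: 0.926
```

Run:
```python
from h import *
to(samp(0,0,.22),163.6); print(np.round(r.sense()['ee_rot'],4)[:,0], np.round(r.sense()['joints'],2))
```

```text
t 8.25 tcp [0.413  0.2732 0.2498] psi 74.76 down [ 0.033  0.025 -0.999] F [0.4 0.  0.7] M [-0.14  0.02  0.05] w 0.926 j [53.0, 8.0, -18.0, 1.0, -62.0, -158.0]
tool delta [0.0323 0.0053 0.0934] twist -88.84
[ 0.0325  0.0246 -0.9992] [  52.7     7.53  -17.79    0.71  -62.43 -158.27]
```

apply_moves:
  xyz:
    - [0,0,0.04]
    - [0,0,0.04]
    - [0,0,0]
  twist: [0,0,0]
  claw: [1,1,1]

```text
time_s: 8.55
tcp_pos: [0.492, 0.2525, 0.2519]
ee_rot: [[0.033, 0.259, 0.965], [0.025, 0.965, -0.259], [-0.999, 0.033, 0.025]]
wrist_force: [-0.3, -0.8, -0.5]
gripper_width: 0.994
```

Run:
```python
from h import *
to(samp(0,0,.22),163.6); print(np.round(r.sense()['ee_rot'],4)[:,0], np.round(r.sense()['joints'],2))
```

```text
t 8.55 tcp [0.492  0.2525 0.2519] psi 75.01 down [ 0.033  0.025 -0.999] F [-0.3 -0.8 -0.5] M [-0.12  0.13 -0.01] w 0.994 j [44.0, 13.0, -10.0, 0.0, -64.0, -149.0]
tool delta [0.0324 0.0044 0.0118] twist -88.59
[ 0.033   0.0253 -0.9991] [  44.12   13.23  -10.11    0.31  -64.29 -149.27]
```

Still rows bring the tilt back, as gravity sag works against it at this pose. I'll do the 88° turn now and let the same rows remove the tilt.

apply_moves:
  xyz:
    - [-0.002,0,0]
    - [-0.002,0,0]
    - [-0.002,0,0]
    - [-0.002,0,0]
    - [-0.002,0,0]
    - [-0.002,0,0]
    - [-0.002,0,0]
    - [-0.002,0,0]
    - [-0.002,0,0]
    - [-0.002,0,0]
    - [-0.002,0,0]
  twist: [-8.2,-8.2,-8.2,-8.2,-8.2,-8.2,-8.2,-8.2,-8.2,-8.2,-8.2]
  claw: [1,1,1,1,1,1,1,1,1,1,1]

```text
time_s: 9.65
tcp_pos: [0.4871, 0.2518, 0.2725]
ee_rot: [[0.027, -0.981, 0.194], [0.023, 0.194, 0.981], [-0.999, -0.022, 0.028]]
wrist_force: [1.0, 0.1, -0.2]
gripper_width: 1.0
```

Run:
```python
from h import *
to(samp(0,0,.22),163.6); print(np.round(r.sense()['ee_rot'],4)[:,0], np.round(r.sense()['joints'],2))
p=cap('wrist','w4')
```

```text
t 9.65 tcp [0.4871 0.2518 0.2725] psi 168.8 down [ 0.027  0.023 -0.999] F [ 1.   0.1 -0.2] M [-0.06  0.15 -0.01] w 1.0 j [44.0, 12.0, -8.0, 0.0, -67.0, -56.0]
tool delta [ 0.053  -0.0164  0.0048] twist 5.2
[ 0.0269  0.0231 -0.9994] [ 44.35  12.16  -8.45   0.14 -67.37 -55.59]
```

View pics/w4.png

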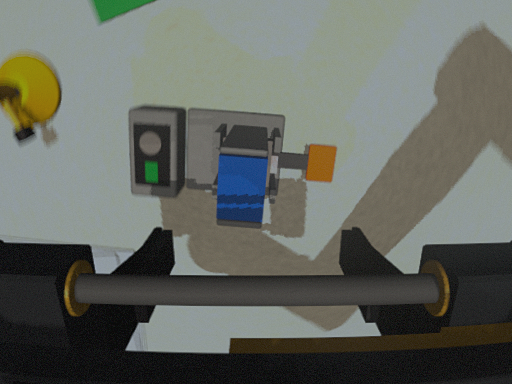

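apply_moves:
  xyz:
    - [0,-0.0164,0.0048]
    - [0,0,0]
    - [0,0,0]
    - [0,0,0]
    - [0,0,0]
  twist: [5.2,0,0,0,0]
  claw: [1,1,1,1,1]

```text
time_s: 10.2
tcp_pos: [0.5021, 0.2536, 0.2733]
ee_rot: [[0.026, -0.958, 0.284], [0.024, 0.285, 0.958], [-0.999, -0.018, 0.03]]
wrist_force: [0.4, -0.3, -0.4]
gripper_width: 1.0
```

Run:
```python
from h import *
to(samp(0,0,.22),163.6); print(np.round(r.sense()['ee_rot'],4)[:,0], np.round(r.sense()['joints'],2))
p=cap('wrist','w5'); p=cap('wrist')
g=p['pixels'].astype(int);m=(g[...,2]>90)&(g[...,0]<70)&(g[...,2]>1.5*g[...,1])
m=m&(np.indices(m.shape)[0]<250)
ys,xs=np.nonzero(m);P=onz(p,np.c_[xs,ys],.142)
print(len(xs),cv2.minAreaRect((P[:,:2]*1000).astype(np.float32)))
print(cv2.boxPoints(cv2.minAreaRect(np.c_[xs,ys].astype(np.int32))).round(0).tolist())
to(samp(0,0,.22),163.6)
```

```text
t 10.2 tcp [0.5021 0.2536 0.2733] psi 163.44 down [ 0.026  0.024 -0.999] F [ 0.4 -0.3 -0.4] M [-0.06  0.13  0.01] w 1.0 j [43.0, 14.0, -6.0, 0.0, -68.0, -60.0]
tool delta [ 0.0534 -0.002   0.0002] twist -0.16
[ 0.0261  0.0236 -0.9994] [ 4.332e+01  1.357e+01 -6.430e+00  4.000e-02 -6.799e+01 -5.989e+01]
2693 ((505.1717224121094, 256.297607421875), (55.73600769042969, 40.52363967895508), 73.69966888427734)
[[233.0, 151.0], [282.0, 151.0], [282.0, 214.0], [233.0, 214.0]]
t 10.3 tcp [0.5022 0.2536 0.2734] psi 163.44 down [ 0.026  0.024 -0.999] F [-0.2 -1.1 -0.4] M [-0.03  0.12  0.03] w 1.003 j [43.0, 14.0, -6.0, 0.0, -68.0, -60.0]
tool delta [ 0.0534 -0.0019  0.0002] twist -0.16
```

View pics/w5.png

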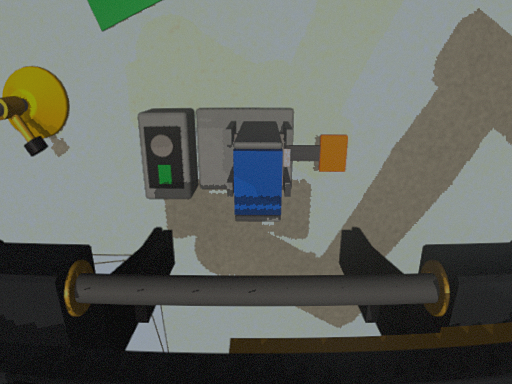

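The wrist view gives the cartridge top as 55.7x40.5 mm, centred at (0.505, 0.256) with yaw −16.3°, which agrees with the fit. The arm is steady when still, so the drift comes from motion. A quick up/down trial will show how the tilt responds.

apply_moves:
  xyz:
    - [-0.04,0,0]
    - [-0.04,0,0]
    - [0,0,0]
    - [0,0,0]
    - [0,0,0]
  twist: [0,0,0,0,0]
  claw: [1,1,1,1,1]

```text
time_s: 10.8
tcp_pos: [0.4986, 0.2511, 0.3546]
ee_rot: [[0.023, -0.958, 0.284], [0.022, 0.285, 0.958], [-0.999, -0.016, 0.028]]
wrist_force: [0.2, 0.1, 0.7]
gripper_width: 0.999
```

apply_moves:
  xyz:
    - [0.01,0,0]
    - [0.01,0,0]
    - [0.01,0,0]
    - [0.01,0,0]
    - [0.01,0,0]
    - [0.01,0,0]
    - [0.01,0,0]
    - [0.01,0,0]
    - [0,0,0]
    - [0,0,0]
  twist: [0,0,0,0,0,0,0,0,0,0]
  claw: [1,1,1,1,1,1,1,1,1,1]

```text
time_s: 11.8
tcp_pos: [0.4982, 0.2513, 0.2612]
ee_rot: [[0.014, -0.958, 0.285], [0.015, 0.285, 0.958], [-1.0, -0.009, 0.018]]
wrist_force: [-0.5, 0.7, 0.2]
gripper_width: 1.0
```

Run:
```python
from h import *
to([.5053,.2555,.102],163.65)
```

```text
t 11.8 tcp [0.4982 0.2513 0.2612] psi 163.44 down [ 0.014  0.015 -1.   ] F [-0.5  0.7  0.2] M [-0.02  0.11 -0.03] w 1.0 j [43.0, 14.0, -8.0, -0.0, -67.0, -60.0]
tool delta [ 0.1593 -0.0041  0.0032] twist -0.21
```

apply_moves:
  xyz:
    - [0,-0.003,0.004]
    - [0.01,-0.001,0.001]
    - [0.01,0,0]
    - [0.01,0,0]
    - [0.01,0,0]
    - [0.01,0,0]
    - [0.01,0,0]
    - [0.01,0,0]
    - [0.01,0,0]
    - [0.01,0,0]
    - [0.01,0,0]
    - [0,0,0]
  twist: [0,0,0,0,0,0,0,0,0,0,0,0]
  claw: [1,1,1,1,1,1,1,1,1,1,1,1]

```text
time_s: 13.0
tcp_pos: [0.5057, 0.257, 0.1526]
ee_rot: [[0.014, -0.958, 0.285], [0.015, 0.285, 0.958], [-1.0, -0.009, 0.018]]
wrist_force: [-0.3, -1.0, 0.1]
gripper_width: 1.001
```

Run:
```python
from h import *
to([.5053,.2555,.102],163.65)
```

```text
t 13.0 tcp [0.5057 0.257  0.1526] psi 163.43 down [ 0.014  0.015 -1.   ] F [-0.3 -1.   0.1] M [-0.03  0.14  0.03] w 1.001 j [43.0, 20.0, -15.0, -0.0, -53.0, -60.0]
tool delta [ 0.0506  0.0004 -0.0025] twist -0.22
```

apply_moves:
  xyz:
    - [0.01,0,-0.002]
    - [0.01,0,0]
    - [0.01,0,0]
    - [0.01,0,0]
    - [0.008,0,0]
    - [0,0,0]
    - [0,0,0]
  twist: [0,0,0,0,0,0,0]
  claw: [1,1,1,1,1,1,1]

```text
time_s: 13.7
tcp_pos: [0.5063, 0.256, 0.1005]
ee_rot: [[0.015, -0.959, 0.285], [0.015, 0.285, 0.958], [-1.0, -0.01, 0.019]]
wrist_force: [1.0, 0.3, -0.1]
gripper_width: 0.999
```

Run:
```python
from h import *
to([.5053,.2555,.102],163.65)
p=cap('scene','s6')
i=cv2.imread('pics/s6.png');cv2.imwrite('pics/s6z.png',cv2.resize(i[130:290,300:460],None,fx=4,fy=3.5))
```

```text
t 13.7 tcp [0.5063 0.256  0.1005] psi 163.45 down [ 0.015  0.015 -1.   ] F [ 1.   0.3 -0.1] M [-0.03  0.14 -0.03] w 0.999 j [43.0, 24.0, -19.0, -0.0, -46.0, -60.0]
tool delta [-0.0015  0.0008 -0.0007] twist -0.2
```

View pics/s6z.png

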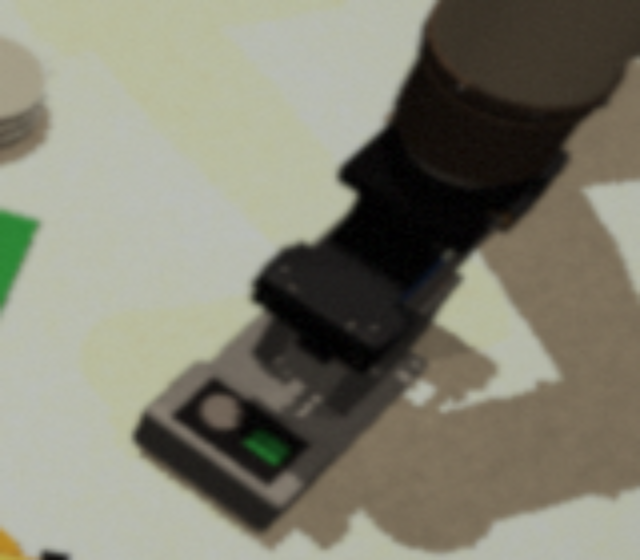

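The gripper straddles the cartridge (scene pixel about (390,215)) with no contact force. Closing.

apply_moves:
  xyz:
    - [0,0,0]
    - [0,0,0]
    - [0,0,0]
    - [0,0,0]
    - [0,0,0]
    - [0,0,0]
  twist: [0,0,0,0,0,0]
  claw: [0,0,0,0,0,0]

```text
time_s: 14.35
tcp_pos: [0.5071, 0.2567, 0.1024]
ee_rot: [[0.018, -0.959, 0.284], [0.018, 0.285, 0.958], [-1.0, -0.012, 0.022]]
wrist_force: [0.3, -1.0, 0.3]
gripper_width: 0.537
```

Run:
```python
from h import *
to([.5053,.2555,.102],163.65)
```

```text
t 14.35 tcp [0.5071 0.2567 0.1024] psi 163.45 down [ 0.018  0.018 -1.   ] F [ 0.3 -1.   0.3] M [-0.01  0.11  0.  ] w 0.537 j [43.0, 24.0, -19.0, -0.0, -46.0, -60.0]
tool delta [ 0.0003  0.0014 -0.0016] twist -0.2
```

apply_moves:
  xyz:
    - [0,0,0]
    - [0,0,0]
    - [0,0,0]
    - [0,0,0]
  twist: [0,0,0,0]
  claw: [0,0,0,0]

```text
time_s: 14.75
tcp_pos: [0.5061, 0.2568, 0.1023]
ee_rot: [[0.016, -0.958, 0.285], [0.018, 0.285, 0.958], [-1.0, -0.011, 0.022]]
wrist_force: [-0.1, -0.1, 0.2]
gripper_width: 0.456
```

Run:
```python
from h import *
to([.5053,.2555,.102],163.65)
```

```text
t 14.75 tcp [0.5061 0.2568 0.1023] psi 163.44 down [ 0.016  0.018 -1.   ] F [-0.1 -0.1  0.2] M [0.11 0.47 0.03] w 0.456 j [43.0, 24.0, -19.0, -0.0, -46.0, -60.0]
tool delta [ 0.0003  0.0004 -0.0015] twist -0.21
```

apply_moves:
  xyz:
    - [-0.005,-0.0001,0.0001]
    - [-0.01,-0.0001,0.0002]
    - [-0.01,-0.0001,0.0002]
    - [-0.01,-0.0001,0.0002]
    - [-0.01,-0.0001,0.0002]
    - [-0.01,-0.0001,0.0002]
  twist: [0,0,0,0,0,0]
  claw: [0,0,0,0,0,0]

```text
time_s: 15.35
tcp_pos: [0.5055, 0.2558, 0.1597]
ee_rot: [[0.013, -0.958, 0.286], [0.015, 0.286, 0.958], [-1.0, -0.008, 0.019]]
wrist_force: [-0.2, -0.4, -2.8]
gripper_width: 0.454
```

Run:
```python
from h import *
to([.5061,.2568,.225],163.65)
```

```text
t 15.35 tcp [0.5055 0.2558 0.1597] psi 163.4 down [ 0.013  0.015 -1.   ] F [-0.2 -0.4 -2.8] M [0.07 0.09 0.02] w 0.454 j [43.0, 20.0, -15.0, -0.0, -54.0, -60.0]
tool delta [-0.0653 -0.0009  0.0024] twist -0.25
```

Force is −2.8 N, the cartridge's weight, so it is held and moving freely. Continuing straight up.

apply_moves:
  xyz:
    - [-0.01,-0.0001,0.0003]
    - [-0.01,-0.0001,0.0003]
    - [-0.01,-0.0001,0.0003]
    - [-0.01,-0.0001,0.0003]
    - [-0.01,-0.0001,0.0003]
    - [-0.01,-0.0001,0.0003]
    - [-0.01,-0.0001,0.0002]
    - [-0.005,0,0]
    - [0,0,0]
  twist: [0,0,0,0,0,0,0,0,0]
  claw: [0,0,0,0,0,0,0,0,0]

```text
time_s: 16.25
tcp_pos: [0.506, 0.2564, 0.2441]
ee_rot: [[0.016, -0.958, 0.286], [0.018, 0.286, 0.958], [-1.0, -0.011, 0.022]]
wrist_force: [0.3, 0.0, -2.2]
gripper_width: 0.457
```

Run:
```python
from h import *
to([.570,-.018,.235],170.35)
p=cap('scene','s7')
i=cv2.imread('pics/s7.png');cv2.imwrite('pics/s7z.png',cv2.resize(i[130:290,300:460],None,fx=4,fy=3.5))
```

```text
t 16.25 tcp [0.506  0.2564 0.2441] psi 163.39 down [ 0.016  0.018 -1.   ] F [ 0.3  0.  -2.2] M [-0.03  0.17 -0.01] w 0.457 j [43.0, 15.0, -8.0, -0.0, -65.0, -60.0]
tool delta [ 0.0053 -0.1397 -0.2448] twist -6.96
```

View pics/s7z.png

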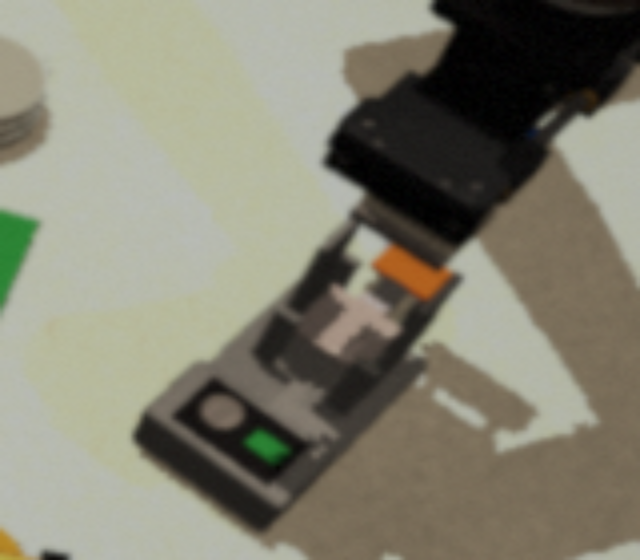

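The cartridge is clear of the bay: the empty bay and orange tab show beneath it, and the underside is at about 194 mm. Moving to the mat.

apply_moves:
  xyz:
    - [0,-0.0064,-0.0111]
    - [0,-0.0127,-0.0223]
    - [0,-0.0127,-0.0223]
    - [0,-0.0127,-0.0223]
    - [0,-0.0127,-0.0223]
    - [0,-0.0127,-0.0223]
    - [0,-0.0127,-0.0223]
    - [0,-0.0127,-0.0223]
    - [0,-0.0127,-0.0223]
    - [0,-0.0127,-0.0223]
    - [0,-0.0127,-0.0223]
    - [0,0,0]
  twist: [0,0,0,0,0,0,0,0,0,0,0,0]
  claw: [0,0,0,0,0,0,0,0,0,0,0,0]

```text
time_s: 17.5
tcp_pos: [0.5639, -0.0248, 0.2319]
ee_rot: [[-0.002, -0.958, 0.287], [0.01, 0.287, 0.958], [-1.0, 0.004, 0.009]]
wrist_force: [-0.4, 0.4, -2.0]
gripper_width: 0.459
```

Run:
```python
from h import *
to([.570,-.018,.0555],170.35)
```

```text
t 17.5 tcp [ 0.5639 -0.0248  0.2319] psi 163.35 down [-0.002  0.01  -1.   ] F [-0.4  0.4 -2. ] M [0.06 0.15 0.05] w 0.459 j [14.0, 16.0, -8.0, -1.0, -65.0, -30.0]
tool delta [ 0.1764 -0.0047  0.0066] twist -7.0
```

apply_moves:
  xyz:
    - [0,-0.004,0.006]
    - [0.01,0,0]
    - [0.015,0,0]
    - [0.015,0,0]
    - [0.015,0,0]
    - [0.015,0,0]
    - [0.015,0,0]
    - [0.015,0,0]
    - [0.015,0,0]
    - [0.015,0,0]
    - [0.01,0,0]
    - [0,0,0]
  twist: [-7,0,0,0,0,0,0,0,0,0,0,0]
  claw: [0,0,0,0,0,0,0,0,0,0,0,0]

```text
time_s: 18.7
tcp_pos: [0.5579, -0.0194, 0.0761]
ee_rot: [[-0.02, -0.982, 0.19], [0.009, 0.19, 0.982], [-1.0, 0.021, 0.005]]
wrist_force: [1.3, -0.3, -2.5]
gripper_width: 0.46
```

Run:
```python
from h import *
to([.570,-.018,.054],170.35)
```

```text
t 18.7 tcp [ 0.5579 -0.0194  0.0761] psi 169.05 down [-0.02   0.009 -1.   ] F [ 1.3 -0.3 -2.5] M [ 0.01  0.07 -0.02] w 0.46 j [14.0, 26.0, -19.0, -1.0, -46.0, -24.0]
tool delta [ 0.0219 -0.012   0.0036] twist -1.3
```

apply_moves:
  xyz:
    - [0.006,-0.003,0]
    - [0.006,-0.003,0]
    - [0.003,0,0]
    - [0.002,0,0]
    - [0,0,0]
  twist: [-1.3,0,0,0,0]
  claw: [0,0,0,0,0]

```text
time_s: 19.2
tcp_pos: [0.5653, -0.0201, 0.059]
ee_rot: [[-0.017, -0.986, 0.167], [0.009, 0.167, 0.986], [-1.0, 0.018, 0.006]]
wrist_force: [-0.5, -0.2, -1.2]
gripper_width: 0.454
```

Run:
```python
from h import *
to([.570,-.018,.054],170.35)
p=cap('scene','s8');cap('top','t8')
i=cv2.imread('pics/s8.png');cv2.imwrite('pics/s8z.png',cv2.resize(i[130:290,210:370],None,fx=4,fy=3.5))
```

```text
t 19.2 tcp [ 0.5653 -0.0201  0.059 ] psi 170.41 down [-0.017  0.009 -1.   ] F [-0.5 -0.2 -1.2] M [ 0.02 -0.    0.02] w 0.454 j [14.0, 28.0, -19.0, -1.0, -44.0, -23.0]
tool delta [ 0.0049 -0.0044  0.0028] twist 0.06
```

View pics/s8z.png

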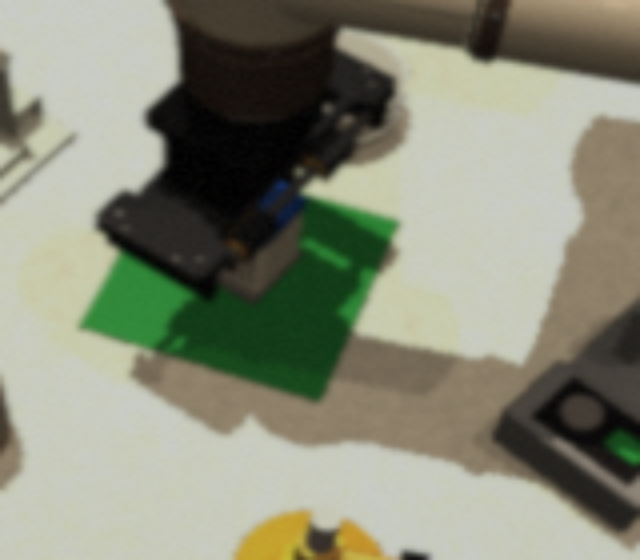

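The cartridge hangs just above the mat near (272,212) in the scene view. Lowering to contact.

apply_moves:
  xyz:
    - [0.0025,0,0]
    - [0.002,0,0]
    - [0.0015,0,0]
    - [0,0,0]
  twist: [0,0,0,0]
  claw: [0,0,0,0]

```text
time_s: 19.7
tcp_pos: [0.5659, -0.0199, 0.054]
ee_rot: [[-0.014, -0.986, 0.166], [0.01, 0.166, 0.986], [-1.0, 0.015, 0.007]]
wrist_force: [-0.4, 1.2, -1.2]
gripper_width: 0.458
```

apply_moves:
  xyz:
    - [0.0015,0,0]
    - [0.001,0,0]
    - [0,0,0]
  twist: [0,0,0]
  claw: [0,0,0]

```text
time_s: 20.0
tcp_pos: [0.566, -0.0199, 0.0541]
ee_rot: [[-0.013, -0.986, 0.165], [0.009, 0.165, 0.986], [-1.0, 0.014, 0.007]]
wrist_force: [-0.1, 0.1, -2.1]
gripper_width: 0.457
```

apply_moves:
  xyz:
    - [0.003,0,0]
    - [0,0,0]
  twist: [0,0]
  claw: [0,0]

```text
time_s: 20.2
tcp_pos: [0.5666, -0.0202, 0.0541]
ee_rot: [[-0.011, -0.987, 0.163], [0.008, 0.163, 0.987], [-1.0, 0.013, 0.006]]
wrist_force: [0.4, 0.2, -1.8]
gripper_width: 0.454
```

Run:
```python
from h import *
to([.570,-.018,.054],170.35)
```

```text
t 20.2 tcp [ 0.5666 -0.0202  0.0541] psi 170.61 down [-0.011  0.008 -1.   ] F [ 0.4  0.2 -1.8] M [ 0.03  0.05 -0.05] w 0.454 j [14.0, 28.0, -20.0, -1.0, -43.0, -23.0]
tool delta [ 0.0001 -0.003   0.0027] twist 0.26
```

apply_moves:
  xyz:
    - [0.003,0,0]
    - [0.003,0,0]
  twist: [0,0]
  claw: [0,0]

```text
time_s: 20.4
tcp_pos: [0.5672, -0.0205, 0.0532]
ee_rot: [[-0.01, -0.987, 0.16], [0.007, 0.16, 0.987], [-1.0, 0.011, 0.005]]
wrist_force: [-9.6, 1.0, 23.1]
gripper_width: 0.456
```

Run:
```python
from h import *
to([.570,-.018,.054],170.35)
```

```text
t 20.4 tcp [ 0.5672 -0.0205  0.0532] psi 170.79 down [-0.01   0.007 -1.   ] F [-9.6  1.  23.1] M [1.01 2.64 0.14] w 0.456 j [14.0, 28.0, -20.0, -1.0, -43.0, -23.0]
tool delta [-0.0008 -0.0023  0.0029] twist 0.44
```

Contact made. I'll let it settle one row and open.

apply_moves:
  xyz:
    - [-0.001,0,0]
    - [0,0,0]
    - [0,0,0]
    - [0,0,0]
    - [0,0,0]
    - [0,0,0]
    - [0,0,0]
    - [0,0,0]
    - [0,0,0]
  twist: [0,0,0,0,0,0,0,0,0]
  claw: [0,0,0.6,0.8,1,1,1,1,1]

```text
time_s: 21.3
tcp_pos: [0.5681, -0.0204, 0.053]
ee_rot: [[-0.009, -0.987, 0.16], [0.007, 0.16, 0.987], [-1.0, 0.01, 0.005]]
wrist_force: [-0.5, 0.2, -0.1]
gripper_width: 0.968
```

Run:
```python
from h import *
to([.570,-.018,.2],80.35)
```

```text
t 21.3 tcp [ 0.5681 -0.0204  0.053 ] psi 170.79 down [-0.009  0.007 -1.   ] F [-0.5  0.2 -0.1] M [-0.02  0.04  0.02] w 0.968 j [14.0, 28.0, -20.0, -1.0, -43.0, -23.0]
tool delta [-0.147  -0.      0.0034] twist 90.44
```

Released. Now straight up, then turn by +90°.

apply_moves:
  xyz:
    - [-0.008,0,0]
    - [-0.01,0,0]
    - [-0.01,0,0]
    - [-0.01,0,0]
    - [-0.01,0,0]
    - [-0.01,0,0]
    - [-0.01,0,0]
    - [-0.02,0,0]
    - [-0.03,0,0]
    - [-0.03,0,0]
    - [0,0,0]
  twist: [0,0,0,0,0,0,0,0,0,0,0]
  claw: [1,1,1,1,1,1,1,1,1,1,1]

```text
time_s: 22.4
tcp_pos: [0.5697, -0.0217, 0.2139]
ee_rot: [[-0.006, -0.987, 0.16], [0.006, 0.16, 0.987], [-1.0, 0.007, 0.005]]
wrist_force: [0.3, 0.6, 0.7]
gripper_width: 0.999
```

apply_moves:
  xyz:
    - [0,0,0]
    - [0,0,0]
    - [0,0,0]
    - [0,0,0]
    - [0,0,0]
    - [0,0,0]
    - [0,0,0]
    - [0,0,0]
    - [0,0,0]
    - [0,0,0]
    - [0,0,0]
    - [0,0,0]
  twist: [8.2,8.2,8.2,8.2,8.2,8.2,8.2,8.2,8.2,8.2,2,0]
  claw: [1,1,1,1,1,1,1,1,1,1,1,1]

```text
time_s: 23.6
tcp_pos: [0.5657, -0.0217, 0.2145]
ee_rot: [[-0.011, 0.119, 0.993], [0.009, 0.993, -0.119], [-1.0, 0.007, -0.012]]
wrist_force: [0.6, -0.7, 1.2]
gripper_width: 1.002
```

```bash
cat > cart.py <<'E'
from h import *
def blue(p,z,lim=None):
    g=p['pixels'].astype(int);m=(g[...,2]>80)&(g[...,0]<70)&(g[...,2]>1.5*g[...,1])
    n,l,st,c=cv2.connectedComponentsWithStats(m.astype(np.uint8))
    for k in range(1,n):
        if st[k,4]<150: continue
        ys,xs=np.nonzero(l==k);P=onz(p,np.c_[xs,ys],z)
        print(st[k],cv2.minAreaRect((P[:,:2]*1000).astype(np.float32)))
E
python3 - <<'E'
from cart import *
to([.570,-.018,.2],80.35)
for n in ['wrist','top','scene']:
    p=cap(n,n[0]+'9');print(n);blue(p,.093)
i=cv2.imread('pics/s9.png');cv2.imwrite('pics/s9z.png',cv2.resize(i[130:290,210:370],None,fx=4,fy=3.5))
E
```

```text
t 23.6 tcp [ 0.5657 -0.0217  0.2145] psi 83.15 down [-0.011  0.009 -1.   ] F [ 0.6 -0.7  1.2] M [-0.02 -0.04  0.01] w 1.002 j [14.0, 18.0, -9.0, -1.0, -64.0, -110.0]
tool delta [0.0145 0.0041 0.004 ] twist 2.8
wrist
[ 223  165   70   50 2697] ((567.1812133789062, -21.19818878173828), (55.841209411621094, 40.45484924316406), 80.20796966552734)
top
scene
```

View pics/w9.png

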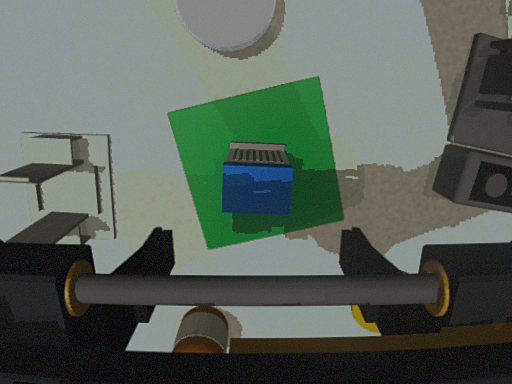

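View pics/s9z.png

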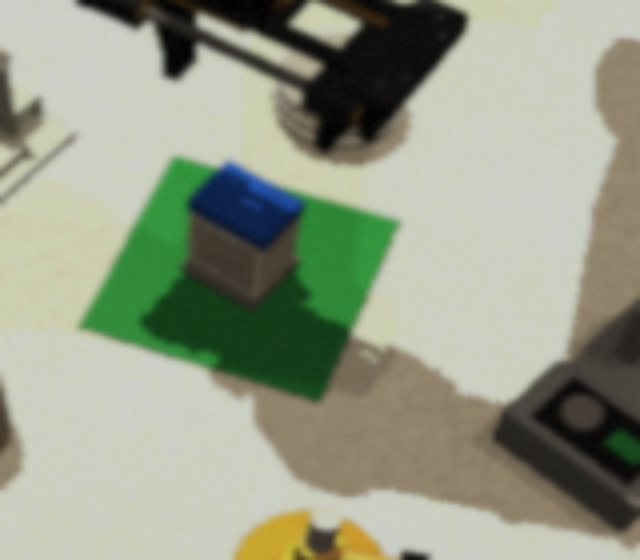

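The cartridge stands upright, alone on the mat: wrist pixel (257,190), position (0.567, −0.021), wide axis at 80.2°. Descending to take its narrow sides.

apply_moves:
  xyz:
    - [0.005,0,0.0015]
    - [0.01,0,0]
    - [0.015,0,0]
    - [0.015,0,0]
    - [0.015,0,0]
    - [0.015,0,0]
    - [0.015,0,0]
    - [0,0,0]
    - [0,0,0]
  twist: [2.9,0,0,0,0,0,0,0,0]
  claw: [1,1,1,1,1,1,1,1,1]

```text
time_s: 24.65
tcp_pos: [0.5651, -0.0213, 0.1188]
ee_rot: [[-0.013, 0.159, 0.987], [0.008, 0.987, -0.159], [-1.0, 0.006, -0.014]]
wrist_force: [0.5, 0.8, 0.3]
gripper_width: 0.999
```

Run:
```python
from h import *
to([.5672,-.0212,.060],80.2)
```

```text
t 24.65 tcp [ 0.5651 -0.0213  0.1188] psi 80.86 down [-0.013  0.008 -1.   ] F [0.5 0.8 0.3] M [-0.04 -0.12 -0.04] w 0.999 j [14.0, 23.0, -16.0, -1.0, -51.0, -113.0]
tool delta [0.0588 0.     0.0028] twist 0.66
```

apply_moves:
  xyz:
    - [0.01,0,0.003]
    - [0.01,0,0]
    - [0.01,0,0]
    - [0.01,0,0]
    - [0.01,0,0]
    - [0.006,0,0]
    - [0,0,0]
    - [0,0,0]
  twist: [0.6,0,0,0,0,0,0,0]
  claw: [1,1,1,1,1,1,1,1]

```text
time_s: 25.45
tcp_pos: [0.5685, -0.0212, 0.0589]
ee_rot: [[-0.011, 0.169, 0.986], [0.008, 0.986, -0.169], [-1.0, 0.006, -0.012]]
wrist_force: [0.1, 0.8, 0.2]
gripper_width: 1.001
```

Run:
```python
from h import *
to([.5672,-.0212,.060],80.2)
```

```text
t 25.45 tcp [ 0.5685 -0.0212  0.0589] psi 80.29 down [-0.011  0.008 -1.   ] F [0.1 0.8 0.2] M [-0.05 -0.03 -0.06] w 1.001 j [14.0, 28.0, -19.0, -1.0, -44.0, -113.0]
tool delta [-0.0011 -0.0002 -0.0013] twist 0.09
```

apply_moves:
  xyz:
    - [0,0,-0.001]
    - [0,0,0]
    - [0,0,0]
    - [0,0,0]
    - [0,0,0]
    - [0,0,0]
    - [0,0,0]
    - [0,0,0]
  twist: [0,0,0,0,0,0,0,0]
  claw: [0,0,0,0,0,0,0,0]

```text
time_s: 26.25
tcp_pos: [0.5684, -0.0209, 0.0605]
ee_rot: [[-0.008, 0.168, 0.986], [0.009, 0.986, -0.168], [-1.0, 0.008, -0.009]]
wrist_force: [-0.8, 0.6, 0.2]
gripper_width: 0.639
```

Run:
```python
from h import *
to([.5672,-.0212,.060],80.2)
```

```text
t 26.25 tcp [ 0.5684 -0.0209  0.0605] psi 80.31 down [-0.008  0.009 -1.   ] F [-0.8  0.6  0.2] M [-0.09 -0.04  0.01] w 0.639 j [14.0, 28.0, -19.0, -1.0, -44.0, -113.0]
tool delta [ 0.0005 -0.0005 -0.0011] twist 0.11
```

Width 55.6 mm, so it is held across the narrow faces. Lifting.

apply_moves:
  xyz:
    - [-0.005,0,0]
    - [-0.01,0,0]
    - [-0.015,0,0]
    - [-0.015,0,0]
    - [-0.015,0,0]
    - [-0.015,0,0]
    - [-0.015,0,0]
    - [-0.015,0,0]
    - [-0.015,0,0]
    - [-0.015,0,0]
    - [-0.01,0,0]
    - [0,0,0]
  twist: [0,0,0,0,0,0,0,0,0,0,0,0]
  claw: [0,0,0,0,0,0,0,0,0,0,0,0]

```text
time_s: 27.45
tcp_pos: [0.5664, -0.0226, 0.2153]
ee_rot: [[-0.012, 0.17, 0.985], [0.01, 0.985, -0.17], [-1.0, 0.008, -0.013]]
wrist_force: [-0.2, -0.3, -1.5]
gripper_width: 0.647
```

Run:
```python
from h import *
to([.565,-.233,.22],80.3)
p=cap('top','t10');cap('wrist','w10')
i=cv2.imread('pics/t10.png');cv2.imwrite('pics/t10z.png',cv2.resize(i[150:280,280:470],None,fx=4,fy=4,interpolation=cv2.INTER_CUBIC))
```

```text
t 27.45 tcp [ 0.5664 -0.0226  0.2153] psi 80.19 down [-0.012  0.01  -1.   ] F [-0.2 -0.3 -1.5] M [-0.09 -0.03  0.03] w 0.647 j [14.0, 18.0, -9.0, -1.0, -64.0, -113.0]
tool delta [-0.0069 -0.2076  0.0344] twist -0.11
```

View pics/t10z.png

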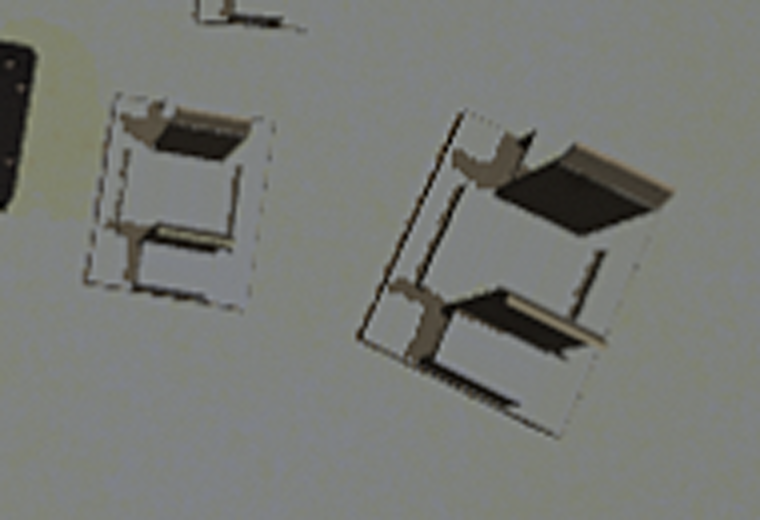

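View pics/w10.png

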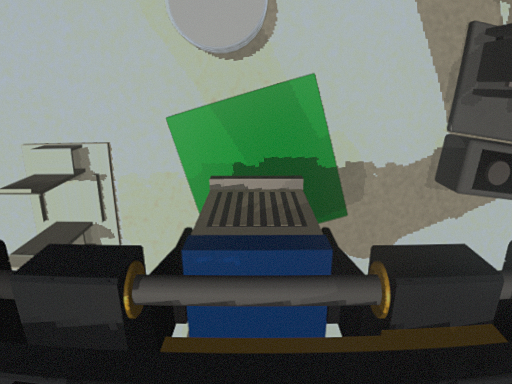

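The large carrier is far enough off, with its nearest cheek about 160 mm from the bay centre at top pixel (391,226). The cartridge is held square. Moving over the middle carrier.

apply_moves:
  xyz:
    - [0,-0.01,0.0016]
    - [0,-0.02,0.0033]
    - [0,-0.02,0.0033]
    - [0,-0.02,0.0033]
    - [0,-0.02,0.0033]
    - [0,-0.02,0.0033]
    - [0,-0.02,0.0033]
    - [0,-0.02,0.0033]
    - [0,-0.02,0.0033]
    - [0,-0.018,0.0033]
    - [0,0,0]
    - [0,0,0]
  twist: [0,0,0,0,0,0,0,0,0,0,0,0]
  claw: [0,0,0,0,0,0,0,0,0,0,0,0]

```text
time_s: 28.75
tcp_pos: [0.556, -0.2261, 0.1972]
ee_rot: [[-0.043, 0.173, 0.984], [0.012, 0.985, -0.173], [-0.999, 0.005, -0.044]]
wrist_force: [0.2, 0.9, -3.0]
gripper_width: 0.644
```

Run:
```python
from h import *
to([.565,-.233,.165],80.3)
p=cap('scene','s11');p=cap('wrist','w11')
i=cv2.imread('pics/s11.png');cv2.imwrite('pics/s11z.png',cv2.resize(i[80:240,130:290],None,fx=4,fy=3.5))
```

```text
t 28.75 tcp [ 0.556  -0.2261  0.1972] psi 80.02 down [-0.043  0.012 -0.999] F [ 0.2  0.9 -3. ] M [-0.04 -0.15  0.04] w 0.644 j [-7.0, 23.0, -4.0, -0.0, -65.0, -93.0]
tool delta [ 0.0317 -0.0054  0.0115] twist -0.28
```

View pics/w11.png

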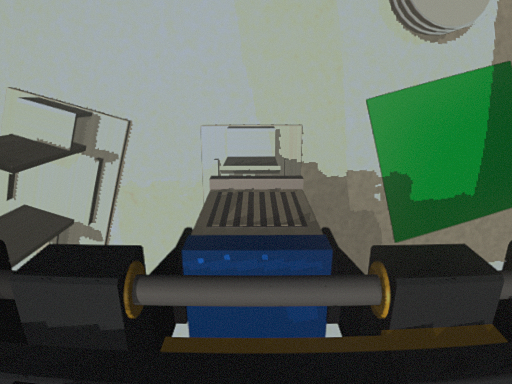

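View pics/s11z.png

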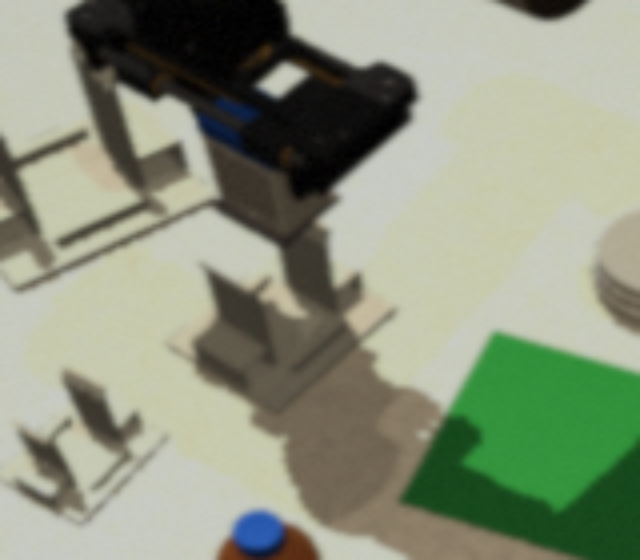

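The tool has tilted about 2.5° inward along carrier x, which is the harmless direction because only the 8 mm foot is tight there. I'll locate the carrier in the same wrist camera used for the cartridge, so that common bias cancels.

Run:
```python
from h import *
p=cap('wrist','w12')
np.savez('w12.npz',**{k:np.array(v) for k,v in p.items() if k!='shot'})
c=cv2.cvtColor(p['pixels'],cv2.COLOR_RGB2BGR)[105:205,185:320]
cv2.imwrite('pics/w12z.png',cv2.resize(c,None,fx=5.8,fy=5.8,interpolation=cv2.INTER_CUBIC))
car=(.565,-.2330,-9.7)
for nm,X in [('base',[(-.06,.05,.006),(-.06,-.05,.006)]),('cheek top',[(-.029,.022,.092),(-.029,-.022,.092)]),('lips',[(-.029,.033,.014),(-.029,-.033,.014)])]:
    print(nm,proj(p,[samp(*x,pose=car) for x in X]).round(1).tolist())
s=r.sense();print(np.round(s['tcp_pos'],4),np.round(s['ee_rot'],4)[:,0])
```

```text
base [[300.5, 124.9], [198.9, 125.4]]
cheek top [[277.1, 174.0], [219.3, 174.2]]
lips [[283.4, 157.4], [216.2, 157.7]]
[ 0.5565 -0.2252  0.1978] [-0.0416  0.0119 -0.9991]
```

View pics/w12z.png

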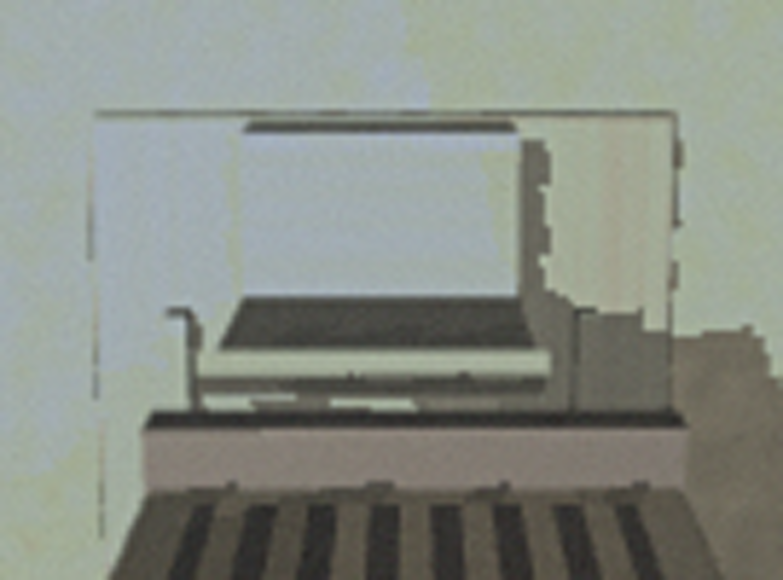

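Run:
```python
from h import *
d=np.load('w12.npz');p={k:d[k] for k in d}
U=lambda c:[185+(c[0]+.5)/5.8-.5,105+(c[1]+.5)/5.8-.5]
# carrier base edge
B=onz(p,[U((95,112)),U((675,112))],.006);m=B.mean(0);e=(B[1]-B[0])[:2];L=np.linalg.norm(e)
ey=e/L;ex=np.array([ey[1],-ey[0]]);print('base edge len',L,'yaw',np.degrees(np.arctan2(ey[1],ey[0]))-90,'centre',m[:2]+.06*ex)
for z in (.135,.14,.145):
    F=onz(p,[U((145,416)),U((687,416))],z);f=(F[1]-F[0])[:2];l=np.linalg.norm(f);fy=f/l;fx=np.array([fy[1],-fy[0]])
    print(z,'foot len',l.round(4),'yaw',np.degrees(np.arctan2(fy[1],fy[0]))-90,'centre',(F.mean(0)[:2]+.026*fx).round(4))
s=r.sense();R=np.array(s['ee_rot']);t=np.array(s['tcp_pos']);print('tcp',t, 'arm-based foot', t+R[:,0]*.0575+np.array([-.0012,-.0003,0]))
```

```text
base edge len 0.09839463985012026 yaw -9.943771982031862 centre [ 0.56398282 -0.23179737]
0.135 foot len 0.0594 yaw -9.937905417854296 centre [ 0.5554 -0.2253]
0.14 foot len 0.058 yaw -9.937905417854253 centre [ 0.5543 -0.2251]
0.145 foot len 0.0566 yaw -9.937905417854225 centre [ 0.5532 -0.225 ]
tcp [ 0.55646651 -0.22521906  0.19784012] arm-based foot [ 0.55287346 -0.22483587  0.140394  ]
```

Wrist-camera and arm-based foot positions agree to about 1 mm. The foot must shift (+10, −7) mm; yaw is already aligned to 0.1°.

apply_moves:
  xyz:
    - [0,-0.005,0.0125]
    - [0,0,0]
    - [0,0,0]
  twist: [0,0,0]
  claw: [0,0,0]

```text
time_s: 29.2
tcp_pos: [0.5681, -0.2302, 0.1976]
ee_rot: [[-0.042, 0.169, 0.985], [0.012, 0.986, -0.168], [-0.999, 0.005, -0.043]]
wrist_force: [-0.8, 0.4, -2.8]
gripper_width: 0.643
```

```bash
cat > foot.py <<'E'
from h import *
def foot(C=(.5640,-.2318),psi=80.1):
    s=r.sense();R=np.array(s['ee_rot']);t=np.array(s['tcp_pos'])
    f=t+R[:,0]*.0575+np.array([-.0005,-.0006,0])
    d=np.r_[np.array(C)-f[:2],0]
    cur=np.degrees(np.arctan2(R[1,1],R[0,1]))
    a=np.radians(-9.9);ex=np.array([np.cos(a),np.sin(a)]);ey=np.array([-np.sin(a),np.cos(a)])
    print('t',round(s['time_s'],2),'tcp',t.round(4),'down',R[:,0].round(3),'psi',cur.round(2),'F',np.round(s['wrist_force'],1),'M',np.round(s['moment'],2),'w',round(s['gripper_width'],3))
    print('foot',f.round(4),'need carrier x,y',(d[:2]@ex).round(4),(d[:2]@ey).round(4),'tool',(R.T@d).round(4),'world-down per m in tool',(-R[2]).round(3))
E
python3 -c "
from foot import *
foot()"
```

```text
t 29.2 tcp [ 0.5681 -0.2302  0.1976] down [-0.042  0.012 -0.999] psi 80.29 F [-0.8  0.4 -2.8] M [-0.05 -0.15 -0.03] w 0.643
foot [ 0.5652 -0.23    0.1402] need carrier x,y -0.0009 -0.0019 tool [ 0.     -0.0019 -0.0009] world-down per m in tool [ 0.999 -0.005  0.043]
```

apply_moves:
  xyz:
    - [0.025,-0.002,0.0004]
    - [0,0,0]
    - [0,0,0]
  twist: [0,0,0]
  claw: [0,0,0]

```text
time_s: 29.5
tcp_pos: [0.5674, -0.2305, 0.174]
ee_rot: [[-0.04, 0.166, 0.985], [0.011, 0.986, -0.166], [-0.999, 0.005, -0.041]]
wrist_force: [0.6, 0.3, -1.3]
gripper_width: 0.642
```

```bash
python3 -c "
from foot import *
foot()
p=cap('wrist','w13')
c=cv2.cvtColor(p['pixels'],cv2.COLOR_RGB2BGR)[90:205,170:340]
cv2.imwrite('pics/w13z.png',cv2.resize(c,None,fx=4.5,fy=4.5,interpolation=cv2.INTER_CUBIC))
np.savez('w13.npz',**{k:np.array(v) for k,v in p.items() if k!='shot'})
"
```

```text
t 29.5 tcp [ 0.5674 -0.2305  0.174 ] down [-0.04   0.011 -0.999] psi 80.44 F [ 0.6  0.3 -1.3] M [-0.09 -0.17 -0.01] w 0.642
foot [ 0.5646 -0.2304  0.1166] need carrier x,y -0.0004 -0.0015 tool [ 0.     -0.0015 -0.0004] world-down per m in tool [ 0.999 -0.005  0.041]
```

View pics/w13z.png

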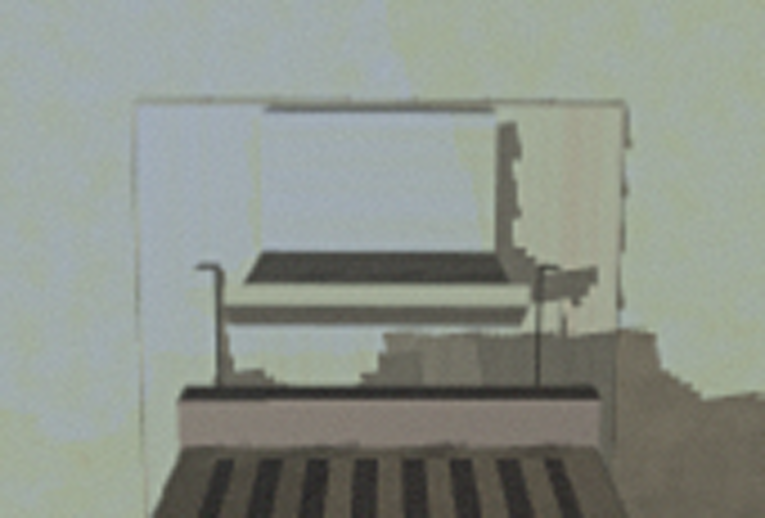

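Run:
```python
from h import *
d=np.load('w13.npz');p={k:d[k] for k in d}
U=lambda c:[170+(c[0]+.5)/4.5-.5,90+(c[1]+.5)/4.5-.5]
a=np.radians(-9.9);ex=np.array([np.cos(a),np.sin(a)]);ey=np.array([-np.sin(a),np.cos(a)])
def loc(P): q=P[:,:2]-np.array([.564,-.2318]); return np.c_[q@ex,q@ey].round(4).tolist()
print('base',loc(onz(p,[U((133,100)),U((622,101))],.006)))
print('cheek top inner',loc(onz(p,[U((223,305)),U((528,305))],.104)))
print('cheek .092 inner',loc(onz(p,[U((229,325)),U((522,325))],.092)))
print('cheek outer foot',loc(onz(p,[U((263,110)),U((495,110))],.006)))
for z in (.112,.1166): print('foot',loc(onz(p,[U((180,389)),U((600,389))],z)))
print('foot .1246 top',loc(onz(p,[U((180,445)),U((600,445))],.1246)))
```

```text
base [[-0.0599, -0.0501], [-0.0603, 0.0487]]
cheek top inner [[-0.0343, -0.0224], [-0.0346, 0.0216]]
cheek .092 inner [[-0.0292, -0.0228], [-0.0295, 0.0219]]
cheek outer foot [[-0.0579, -0.0238], [-0.0582, 0.023]]
foot [[-0.0237, -0.0278], [-0.024, 0.0313]]
foot [[-0.0247, -0.0272], [-0.025, 0.0307]]
foot .1246 top [[-0.0188, -0.0264], [-0.0191, 0.0298]]
```

apply_moves:
  xyz:
    - [0,-0.0022,-0.001]
    - [0.01,0,0.0004]
    - [0.01,0,0.0004]
    - [0,0,0]
  twist: [0.3,0,0,0]
  claw: [0,0,0,0]

```text
time_s: 29.95
tcp_pos: [0.5661, -0.2321, 0.1544]
ee_rot: [[-0.037, 0.172, 0.984], [0.012, 0.985, -0.171], [-0.999, 0.005, -0.039]]
wrist_force: [-0.9, -0.1, -2.7]
gripper_width: 0.64
```

```bash
python3 -c "
from foot import *
foot((.5638,-.2323))
p=cap('wrist','w14')
c=cv2.cvtColor(p['pixels'],cv2.COLOR_RGB2BGR)[80:205,170:340]
cv2.imwrite('pics/w14z.png',cv2.resize(c,None,fx=4.5,fy=4.5,interpolation=cv2.INTER_CUBIC))
np.savez('w14.npz',**{k:np.array(v) for k,v in p.items() if k!='shot'})
"
```

```text
t 29.95 tcp [ 0.5661 -0.2321  0.1544] down [-0.037  0.012 -0.999] psi 80.11 F [-0.9 -0.1 -2.7] M [-0.07 -0.08  0.02] w 0.64
foot [ 0.5635 -0.232   0.097 ] need carrier x,y 0.0003 -0.0002 tool [-0.     -0.0002  0.0003] world-down per m in tool [ 0.999 -0.005  0.039]
```

View pics/w14z.png

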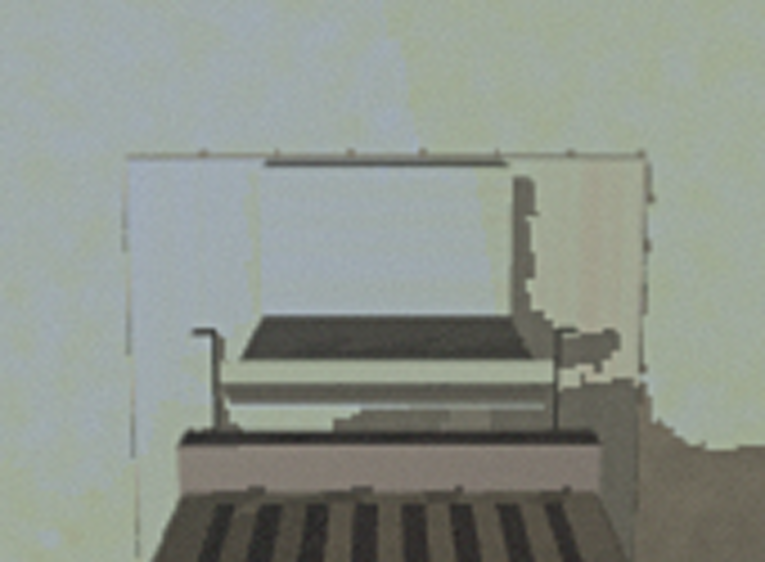

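The foot is centred between the cheeks in y (390 vs 388 in the zoom), with about 3–4 mm gap to the near cheek. Continuing down slowly.

apply_moves:
  xyz:
    - [0.01,0,0]
    - [0.01,0,0.0004]
    - [0.01,0,0.0004]
    - [0,0,0]
  twist: [0,0,0,0]
  claw: [0,0,0,0]

```text
time_s: 30.4
tcp_pos: [0.5662, -0.2321, 0.1222]
ee_rot: [[-0.037, 0.172, 0.984], [0.011, 0.985, -0.171], [-0.999, 0.005, -0.038]]
wrist_force: [0.0, -0.3, -2.1]
gripper_width: 0.641
```

```bash
python3 -c "
from foot import *
foot((.5638,-.2323))
"
```

```text
t 30.4 tcp [ 0.5662 -0.2321  0.1222] down [-0.037  0.011 -0.999] psi 80.11 F [ 0.  -0.3 -2.1] M [-0.11 -0.07  0.01] w 0.641
foot [ 0.5636 -0.2321  0.0647] need carrier x,y 0.0003 -0.0002 tool [-0.     -0.0002  0.0003] world-down per m in tool [ 0.999 -0.005  0.038]
```

No side forces, and the foot is inside the cheeks at z≈65 mm. Continuing to about 12 mm above the floor.

apply_moves:
  xyz:
    - [0.01,0,0.0002]
    - [0.01,0,0.0004]
    - [0.01,0,0.0004]
    - [0.01,0,0.0004]
    - [0.005,0,0.0002]
    - [0,0,0]
  twist: [0,0,0,0,0,0]
  claw: [0,0,0,0,0,0]

```text
time_s: 31.0
tcp_pos: [0.566, -0.2319, 0.0724]
ee_rot: [[-0.038, 0.171, 0.984], [0.011, 0.985, -0.171], [-0.999, 0.004, -0.039]]
wrist_force: [0.2, -0.0, -2.0]
gripper_width: 0.643
```

```bash
python3 -c "
from foot import *
foot((.5638,-.2323))
"
```

```text
t 31.0 tcp [ 0.566  -0.2319  0.0724] down [-0.038  0.011 -0.999] psi 80.13 F [ 0.2 -0.  -2. ] M [-0.03 -0.11 -0.  ] w 0.643
foot [ 0.5633 -0.2319  0.0149] need carrier x,y 0.0005 -0.0003 tool [-0.     -0.0003  0.0005] world-down per m in tool [ 0.999 -0.004  0.039]
```

apply_moves:
  xyz:
    - [0.004,0,0.0004]
    - [0.003,0,0.0002]
    - [0,0,0]
  twist: [0,0,0]
  claw: [0,0,0]

```text
time_s: 31.3
tcp_pos: [0.567, -0.2321, 0.0653]
ee_rot: [[-0.036, 0.171, 0.985], [0.011, 0.985, -0.171], [-0.999, 0.004, -0.038]]
wrist_force: [0.3, -0.9, -2.1]
gripper_width: 0.644
```

apply_moves:
  xyz:
    - [0.002,0,0.0001]
    - [0,0,0]
  twist: [0,0]
  claw: [0,0]

```text
time_s: 31.5
tcp_pos: [0.5677, -0.2324, 0.0643]
ee_rot: [[-0.035, 0.171, 0.985], [0.01, 0.985, -0.171], [-0.999, 0.004, -0.036]]
wrist_force: [0.1, -0.1, -1.3]
gripper_width: 0.64
```

```bash
python3 -c "
from foot import *
foot((.5638,-.2323))
"
```

```text
t 31.5 tcp [ 0.5677 -0.2324  0.0643] down [-0.035  0.01  -0.999] psi 80.17 F [ 0.1 -0.1 -1.3] M [-0.08 -0.1  -0.05] w 0.64
foot [ 0.5652 -0.2324  0.0069] need carrier x,y -0.0014 -0.0002 tool [ 0.     -0.0001 -0.0014] world-down per m in tool [ 0.999 -0.004  0.036]
```

apply_moves:
  xyz:
    - [0.001,0,-0.0012]
    - [0.0015,0,0]
    - [0,0,0]
  twist: [0,0,0]
  claw: [0,0,0]

```text
time_s: 31.8
tcp_pos: [0.5673, -0.2322, 0.0642]
ee_rot: [[-0.032, 0.17, 0.985], [0.009, 0.985, -0.17], [-0.999, 0.004, -0.033]]
wrist_force: [-0.7, 0.4, -2.9]
gripper_width: 0.643
```

```bash
python3 -c "
from foot import *
foot((.5638,-.2323))
"
```

```text
t 31.8 tcp [ 0.5673 -0.2322  0.0642] down [-0.032  0.009 -0.999] psi 80.22 F [-0.7  0.4 -2.9] M [-0.03 -0.1   0.03] w 0.643
foot [ 0.565  -0.2323  0.0068] need carrier x,y -0.0012 -0.0002 tool [ 0.     -0.0002 -0.0012] world-down per m in tool [ 0.999 -0.004  0.033]
```

apply_moves:
  xyz:
    - [0.002,0,-0.001]
    - [0.002,0,0]
    - [0.001,0,0]
  twist: [0,0,0]
  claw: [0,0,0]

```text
time_s: 32.1
tcp_pos: [0.5672, -0.2322, 0.0638]
ee_rot: [[-0.028, 0.168, 0.985], [0.007, 0.986, -0.168], [-1.0, 0.002, -0.029]]
wrist_force: [-1.2, 1.4, 1.5]
gripper_width: 0.643
```

```bash
python3 -c "
from foot import *
foot((.5638,-.2323))
"
```

```text
t 32.1 tcp [ 0.5672 -0.2322  0.0638] down [-0.028  0.007 -1.   ] psi 80.32 F [-1.2  1.4  1.5] M [ 0.09  0.25 -0.07] w 0.643
foot [ 0.5651 -0.2324  0.0063] need carrier x,y -0.0013 -0.0001 tool [ 0.     -0.0001 -0.0013] world-down per m in tool [ 1.    -0.002  0.029]
```

Contact: the weight is now carried, at +1.5 N and gently. One more slight press levels it, then settle and look.

apply_moves:
  xyz:
    - [0.002,0,0]
    - [0.002,0,0]
    - [0,0,0]
    - [0,0,0]
  twist: [0,0,0,0]
  claw: [0,0,0,0]

```text
time_s: 32.5
tcp_pos: [0.5673, -0.2322, 0.0638]
ee_rot: [[-0.027, 0.167, 0.986], [0.006, 0.986, -0.167], [-1.0, 0.002, -0.027]]
wrist_force: [-1.0, 1.6, 0.2]
gripper_width: 0.645
```

```bash
python3 -c "
from foot import *
foot((.5638,-.2323))
p=cap('scene','s15')
i=cv2.imread('pics/s15.png');cv2.imwrite('pics/s15z.png',cv2.resize(i[100:220,150:270],None,fx=5,fy=4.5,interpolation=cv2.INTER_CUBIC))
"
```

```text
t 32.5 tcp [ 0.5673 -0.2322  0.0638] down [-0.027  0.006 -1.   ] psi 80.39 F [-1.   1.6  0.2] M [ 0.06 -0.01 -0.06] w 0.645
foot [ 0.5652 -0.2324  0.0063] need carrier x,y -0.0014 -0.0001 tool [ 0.     -0.0001 -0.0014] world-down per m in tool [ 1.    -0.002  0.027]
```

View pics/s15z.png

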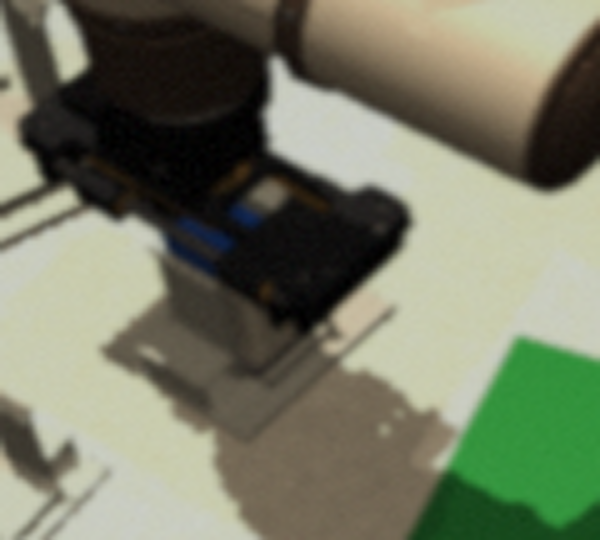

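The cartridge sits in the carrier (scene pixel about (190,165)), its weight on the floor and the tool at the expected height. Opening.

apply_moves:
  xyz:
    - [0,0,0]
    - [0,0,0]
    - [0,0,0]
    - [0,0,0]
    - [0,0,0]
    - [0,0,0]
    - [0,0,0]
  twist: [0,0,0,0,0,0,0]
  claw: [0.7,0.8,0.9,1,1,1,1]

```text
time_s: 33.25
tcp_pos: [0.5676, -0.2326, 0.0627]
ee_rot: [[-0.027, 0.167, 0.986], [0.006, 0.986, -0.167], [-1.0, 0.001, -0.028]]
wrist_force: [0.7, 0.0, -0.7]
gripper_width: 0.992
```

```bash
python3 -c "
from foot import *
foot((.5638,-.2323))
"
```

```text
t 33.25 tcp [ 0.5676 -0.2326  0.0627] down [-0.027  0.006 -1.   ] psi 80.4 F [ 0.7  0.  -0.7] M [-0.06 -0.09  0.01] w 0.992
foot [ 0.5656 -0.2328  0.0052] need carrier x,y -0.0019 0.0002 tool [ 0.0001  0.0002 -0.0019] world-down per m in tool [ 1.    -0.001  0.028]
```

apply_moves:
  xyz:
    - [-0.008,0,0]
    - [-0.01,0,0]
    - [-0.01,0,0]
    - [-0.01,0,0]
    - [-0.01,0,0]
    - [-0.015,0,0]
    - [-0.02,0,0]
    - [-0.02,0,0]
    - [-0.03,0,0]
    - [-0.03,0,0]
    - [0,0,0]
    - [0,0,0]
  twist: [0,0,0,0,0,0,0,0,0,0,0,0]
  claw: [1,1,1,1,1,1,1,1,1,1,1,1]

```text
time_s: 34.45
tcp_pos: [0.5723, -0.2337, 0.2417]
ee_rot: [[-0.02, 0.167, 0.986], [0.004, 0.986, -0.167], [-1.0, 0.001, -0.02]]
wrist_force: [-0.3, -0.3, 0.1]
gripper_width: 0.996
```

apply_moves:
  xyz:
    - [0,0,-0.03]
    - [0,0,-0.03]
    - [0,0,-0.03]
    - [0,0,-0.03]
    - [0,0,0]
    - [0,0,0]
  twist: [0,0,0,0,0,0]
  claw: [1,1,1,1,1,1]

```text
time_s: 35.05
tcp_pos: [0.4472, -0.2123, 0.2405]
ee_rot: [[-0.027, 0.167, 0.986], [0.006, 0.986, -0.167], [-1.0, 0.002, -0.028]]
wrist_force: [0.0, 0.4, 0.3]
gripper_width: 1.003
```

Run:
```python
from cart import *
to([.45,-.2,.2],80)
for n in ['wrist','top','scene']:
    p=cap(n,n[0]+'16');print(n);blue(p,.096)
    if n=='scene':
        print(proj(p,[samp(x,y,z,(.564,-.232,-9.9)) for x,y,z in [(.02,.028,.096),(.02,-.028,.096),(-.02,-.028,.096),(-.02,.028,.096)]]).round(1).tolist())
        c=cv2.cvtColor(p['pixels'],cv2.COLOR_RGB2BGR);cv2.imwrite('pics/s16z.png',cv2.resize(c[100:220,150:270],None,fx=5,fy=4.5,interpolation=cv2.INTER_CUBIC))
```

```text
t 35.05 tcp [ 0.4472 -0.2123  0.2405] psi 80.38 down [-0.027  0.006 -1.   ] F [0.  0.4 0.3] M [-0.01 -0.11 -0.06] w 1.003 j [-7.0, 10.0, -16.0, -0.0, -66.0, -93.0]
tool delta [0.0404 0.0125 0.0018] twist 0.38
wrist
[229 306  56  13 711] ((577.8709106445312, -234.3291473388672), (55.117740631103516, 14.25662899017334), 80.38788604736328)
top
scene
[184 143  26  20 296] ((566.2488403320312, -230.437744140625), (54.57791519165039, 42.48343276977539), 80.39887237548828)
[[199.2, 162.1], [182.6, 150.9], [193.4, 141.1], [210.0, 151.9]]
```

View pics/s16z.png

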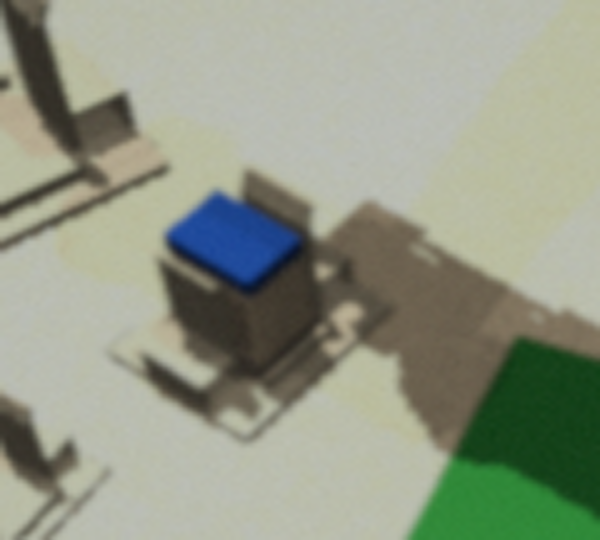

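View pics/s16.png

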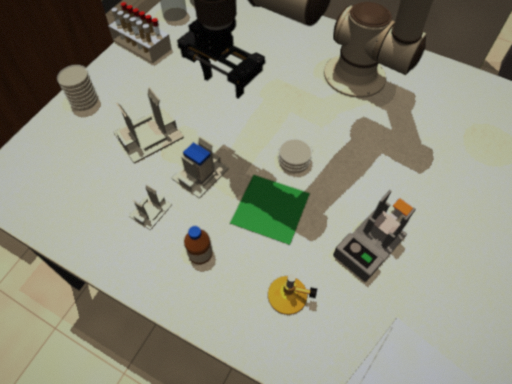

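View pics/w16.png

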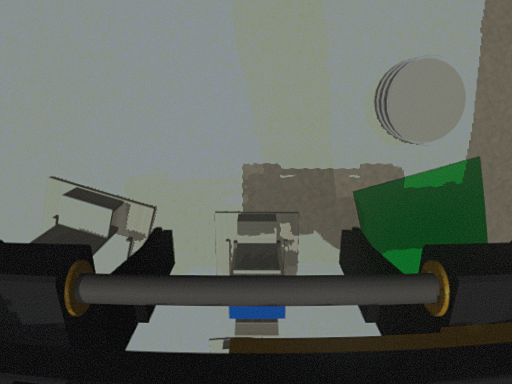

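The cartridge stands upright between the middle carrier's cheeks. Its blue top at scene (197,153) matches the seated prediction at 96 mm height to about 1 px, and its yaw is aligned. The dishes (295,156), bottle (198,245) and burner (291,295) are unmoved, and the gripper is clear. Handing in.

```bash
python3 -c "
from h import *
print(job.finish_job())"
```

```text
the job is handed in; nothing more can be done
None
```

The job is handed in after about 35 s of the 72 s allowed, with the cartridge standing in the 120 x 100 mm aluminium carrier.

**What I did:**
- I pressed the orange tab until the cartridge sprang up, and it stayed up after release.
- I lifted it straight out by its broad faces, stood it on the green mat and let go.
- I took it again across its narrow faces, set it between the carrier's cheeks and let go.

**Last checks:**
- **Seating:** the top measures 55 x 42 mm in the 96 mm seated plane. It is aligned with the carrier and within about 1 px of the predicted place. The gripper height at contact also matched the seated height to within 1 mm.
- **Centring:** it sits about 1–2 mm toward the carrier's +x side, inside the 3 mm clearance.
- **Bystanders:** the dishes, bottle and burner showed no movement in the scene picture, judged by eye. I did not measure them again in the top picture.
- **Contact:** the robot is clear and touching nothing.

**What disagreed or did not go cleanly:**
- The tool tilted up to 3.5° during the moves, probably because each step starts from the measured pose. It was about 1.6° at the final release.
- Very small downward steps often did nothing. On the mat this ended in a brief push of about 23 N; in the carrier I measured no more than about 5 N above the hanging weight.
- The cameras differed by about 2 mm, so I aligned the carrier using the wrist camera.

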